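# Gauge the cue lamp, then sort and stow its spare lenses

## Task

First stand the height gauge squarely over the cue lamp beside the push button, its feet flat on the console and its sprung foot on the middle of the lens, to learn which lens size that lamp takes (short 30 mm or tall 45 mm). Then swing the flap up to about upright, stand every loose spare lens of that size in the recess under it and every spare of the other size in the open grey tray, upright, side by side and not stacked. Finish with the flap fully shut and the gauge standing back on its rubber mat; never press the cue button, and leave the torch and the headset clip where they are.

Things in the scene. Friction and masses are not known exactly. Their poses are not given: they have to be found in the camera images.
- gauge: height gauge, loose, 0.35 kg, 145 mm tall in all: an aluminium bridge on two legs, standing on its mat. Legs at y = -51 and +51 mm (12 mm thick, 45 mm inner half-span, feet 56 mm long in x), bridge underside at 75 mm and top at 87 mm, above it a black round grip 28 mm across from 87 to 142 mm on the axis. Origin on the axis between the soles of the feet, z up
- gauge_grip (a point): point on the gauge's axis in its round grip, 118 mm above its soles
- gauge_foot (a joint): the gauge's sprung foot (disc 24 mm across on the gauge's axis), m of upward slide: 0 when hanging free with its underside 20 mm above the soles; with the soles flat on the console the height of what is under it = 20 mm + reading (so 0.010 or 0.025). Soft spring, 1 to 2 N: the gauge's own weight seats it
- gauge_mat: fixed black rubber mat, 110 x 170 mm, 3 mm thick, where the gauge starts and belongs; origin at the centre of its underside, long side along its y
- lamp_a: fixed cue lamp: ribbed round blue lens 60 mm across bolted down in a flat dark steel collar 88 mm across and 2 mm thick (loose spares have no collar), its flat top either 30 or 45 mm above the console (the gauge tells); origin at the centre of its foot on the console. Of the two lamps, the one beside the push button (about 140 mm away) is in service; ignore the far one
- lamp_b: fixed cue lamp: ribbed round blue lens 60 mm across bolted down in a flat dark steel collar 88 mm across and 2 mm thick (loose spares have no collar), its flat top either 30 or 45 mm above the console (the gauge tells); origin at the centre of its foot on the console. Of the two lamps, the one beside the push button (about 140 mm away) is in service; ignore the far one
- cue_button_top (a point): top of the black rubber push button (40 mm across, in a dark steel housing)
- cue_button (a joint): travel of the push button, m: 0 up, 0.006 fully pressed
- recess: the recess: fixed open steel box 150 (x) x 240 (y) x 60 mm high, walls and floor 5 mm, closed by the flap; origin at the centre of its underside, its z up; the flap is hinged on its +x rim
- flap (a joint): angle of the aluminium flap over the recess, rad: 0 shut, 1.57 upright, at most 1.9; a stiff hinge, it stays where it is left
- flap_handle (a point): grip point of the flap's knob, near the flap's free edge, 35 mm off the flap's top face
- flap_hinge (a point): middle of the flap's hinge line, which runs along the recess's y
- tray: open grey plastic tray, fixed, 150 (x) x 240 (y) x 35 mm high, walls and floor 5 mm; origin at the centre of its underside
- lens_1: a loose spare lens: a ribbed round cap of blue acrylic, 60 mm across and 45 mm tall, standing upright on the console; origin at the centre of its underside, z up. The number of spares varies: None from the start means it is absent
- lens_2: a loose spare lens: a ribbed round cap of blue acrylic, 60 mm across and 45 mm tall, standing upright on the console; origin at the centre of its underside, z up. The number of spares varies: None from the start means it is absent
- lens_3: a loose spare lens: a ribbed round cap of blue acrylic, 60 mm across and 30 mm tall, standing upright on the console; origin at the centre of its underside, z up. The number of spares varies: None from the start means it is absent
- lens_4: a loose spare lens: a ribbed round cap of blue acrylic, 60 mm across and 30 mm tall, standing upright on the console; origin at the centre of its underside, z up. The number of spares varies: None from the start means it is absent
- torch: silver metal torch with a knurled barrel, 155 mm long along its x, 44 mm across; bystander; origin on the console under its middle
- headset_clip: white plastic headset clip, 50 x 90 x 58 mm; bystander; origin at the centre of its underside
Mind the look-alikes: they are no part of the job. Leave any pink, turquoise or white look-alike of the lens_4 alone.

How it is judged:
On the way, in this order (a step that is already met when the one before it is completed fails the run):
1. the gauge stands upright on the console over the lamp beside the button, its foot pushed up by the lens (height (world z) of gauge below 0.006 m and angle between gauge's own z axis and vertical below 0.07 rad and ((horizontal distance between lamp_a and cue_button_top below 0.22 m and horizontal distance between gauge and lamp_a below 0.014 m and value of joint gauge_foot above 0.02 m) or (horizontal distance between lamp_b and cue_button_top below 0.22 m and horizontal distance between gauge and lamp_b below 0.014 m and value of joint gauge_foot above 0.006 m))), for 0.3 s.
2. the flap is swung up to about upright (value of joint flap above 1.2 rad), for 0.2 s.
At the end, for the whole second after the job is handed in: Every spare lens of the gauged lamp's height stands upright (within 0.15 rad) on the floor of the recess, every other spare likewise on the floor of the tray, the flap is shut (below 0.06 rad), and the gauge stands upright and still on its mat, its axis within 45 mm of the mat's centre (((horizontal distance between lamp_a and cue_button_top below 0.22 m and (x of lens_1 in the frame of recess between -0.05 and 0.05 m and y of lens_1 in the frame of recess between -0.095 and 0.095 m and z of lens_1 in the frame of recess below 0.02 m and angle between lens_1's own z axis and vertical below 0.15 rad) and (x of lens_2 in the frame of recess between -0.05 and 0.05 m and y of lens_2 in the frame of recess between -0.095 and 0.095 m and z of lens_2 in the frame of recess below 0.02 m and angle between lens_2's own z axis and vertical below 0.15 rad) and (x of lens_3 in the frame of tray between -0.05 and 0.05 m and y of lens_3 in the frame of tray between -0.095 and 0.095 m and z of lens_3 in the frame of tray below 0.02 m and angle between lens_3's own z axis and vertical below 0.15 rad) and (x of lens_4 in the frame of tray between -0.05 and 0.05 m and y of lens_4 in the frame of tray between -0.095 and 0.095 m and z of lens_4 in the frame of tray below 0.02 m and angle between lens_4's own z axis and vertical below 0.15 rad)) or (horizontal distance between lamp_b and cue_button_top below 0.22 m and (x of lens_3 in the frame of recess between -0.05 and 0.05 m and y of lens_3 in the frame of recess between -0.095 and 0.095 m and z of lens_3 in the frame of recess below 0.02 m and angle between lens_3's own z axis and vertical below 0.15 rad) and (x of lens_4 in the frame of recess between -0.05 and 0.05 m and y of lens_4 in the frame of recess between -0.095 and 0.095 m and z of lens_4 in the frame of recess below 0.02 m and angle between lens_4's own z axis and vertical below 0.15 rad) and (x of lens_1 in the frame of tray between -0.05 and 0.05 m and y of lens_1 in the frame of tray between -0.095 and 0.095 m and z of lens_1 in the frame of tray below 0.02 m and angle between lens_1's own z axis and vertical below 0.15 rad) and (x of lens_2 in the frame of tray between -0.05 and 0.05 m and y of lens_2 in the frame of tray between -0.095 and 0.095 m and z of lens_2 in the frame of tray below 0.02 m and angle between lens_2's own z axis and vertical below 0.15 rad))) and value of joint flap below 0.06 rad and horizontal distance between gauge and gauge_mat below 0.045 m and angle between gauge's own z axis and vertical below 0.07 rad and height (world z) of gauge below 0.01 m and linear speed of gauge below 0.03 m/s); the robot touches nothing.
It fails at once if the cue button is pressed (more than 3.5 mm) (value of joint cue_button above 0.0035 m).
It fails at once if the torch or the headset clip is shifted more than 40 mm (distance of any of torch, headset_clip from where it was at the start of the episode above 0.04 m).
Of lens_1, lens_2, lens_3, lens_4 only 3 to 4 are there at a start; the rules pass over those that are not, and their reading is None.
At some moment in a run one of lens_1, lens_2, lens_3, lens_4 may be knocked a few centimetres aside while the robot is not near it.
It also fails if it takes over 208 s, if anything falls off the work surface, if the arm or the gripper's body presses on something with over 40 N, if the wrist force passes 120 N, or if a joint passes its speed limit or range.

## Robot

A 6-joint arm with a two-finger parallel gripper is mounted at the origin on the work surface. World frame = base frame: x ahead of the robot, y to its left, z up, the work surface at z = 0. Lengths are in m, angles in rad, forces in N, time in s.
With the tool pointing down it reaches from about 0.3 to 0.775 m from the base axis. Payload 14.6 kg.
Tool frame: the origin (TCP) lies on the centre line of the jaws, within the pads' length; the fingertips stand 19 mm ahead of it and the grasp point (between the pads) is the TCP; z points along the fingers, y is the line along which they close (so a half turn about z gives the same grasp; the last joint's range is limited). The gripper opens to 94 mm and grips with 3 to 60 N. Pads are 16 mm wide; open, the fingers measure 119 mm over their backs; the gripper's body (75 mm by 177 mm) begins 78 mm behind the grasp point.
Start: joints at [-1.265, 0.3, 1.521, -0, 1.321, -0.067], TCP at [0.2, -0.512, 0.224] pointing down, gripper open.
Joint ranges: [-3.03, 3.03], [-0.79, 2.21], [0.23, 2.52], [-1.04, 4.18], [0, 3.07], [-2.55, 2.55]. Speed limits (rad/s): [2.22, 2.22, 2.57, 3.14, 3.14, 3.14].

## Interface

Orientations are given as [roll, pitch, yaw] about the fixed x, y, z axes, in that order (R = Rz(yaw) Ry(pitch) Rx(roll)).
In Python, from station import get_obs, camera, workorder gives the robot as it stands.
- The arm moves only by the tool play_rows, never from a script. Its argument "motion" is a list that holds one entry, the list of rows, each a list of 7 numbers: the shift along the tool's x, y, z as a fraction of full scale, then the turn, a rotation vector about the tool's x, y, z as a fraction of full scale, then the opening, from -1 (shut) to 1 (fully open). In form: [[[x, y, z, ax, ay, az, grip], ...]]. A call has 1 to 10 rows; each row is the pose to reach, as a shift and turn from the pose commanded when the call began, along the tool's axes at that moment, turning the shorter way round; what a row does not reach only later rows make up. Full scale, the value 1, is 0.25 m for a shift and 2 pi rad for a turn. A row lasts 1/10 s, in which the tool goes at most 50 mm and 8.59 degrees, less where a joint would pass 70% of its speed; a pose out of reach is approached as far as the arm can. A call with a number of a shift or a turn outside -1 to 1 is refused whole. A call with a gripper value outside its range is refused whole. The fingers move at their own pace and stop on an object; "grip_force" is the grip in N (left out, the last holds). Time passes only in rows, so rows that repeat a pose let the fingers close. It gives the time, the measured TCP pose, the force, the opening and the grip force at its end, in the units of the state.
- get_obs(): the state, without advancing time (a new reading comes with each control period).
- camera(name): name is "side" or "top"; returns a dict with "frame" (420x560x3 uint8, red, green, blue), "z_map" (420x560 float32, m along the optical axis (not along the pixel's ray), 0 where there is no reading), "camera_matrix" (3x3 intrinsics, pixels), "T" (4x4, takes a point from camera to world coordinates). Camera axes: x right, y up, looking along -z (the intrinsics and any distortion apply to the point x, -y, -z); pixel columns grow to the right and rows downward; lengths in m; the calibration is good to about 2 mm. A picture is of the moment at which its call begins.
- workorder.hand_in(): hands the job in; it is judged then, once.
The state is a dict: "time_s": time; "qpos": joint angles; "joint_vel": joint speeds; "tau": joint torques, N m; "ee_pos": TCP position; "eef_rot": TCP orientation; "force": force on the tool from outside, world axes, zero at the start; "moment": the same for the moment, N m; "grip_width": finger opening in m; "grip_force": force on a finger pad.
Only numpy, scipy, OpenCV 4.12 (cv2) and the standard library are available. Lean on these libraries where they do the work, as an engineer would, in place of code of your own. Each camera call takes 0.05 s, during which the arm holds its last target. There are 200 camera calls.

## Working session

There is one attempt and no reset: what is moved stays moved. The work goes in short steps, Python scripts to look and compute and a tool call to move; the robot and the scene stay as the last step left them, time stands still between calls to the robot, and variables do not carry over. Pictures are saved under pics/ and viewed, at most 14 in all, crops included, and the job is handed in when it is done.

Besides the shell and the picture viewer there is one more tool, called after "Request:" by a JSON object that holds its "fn" and its "kwargs". play_rows: Moves the arm, as the interface text tells. Its arguments: {"type":"object","properties":{"motion":{"type":"array"},"grip_force":{"type":"number"}},"required":["motion"]}

```bash
ls; mkdir -p pics
cat > h.py <<'E'
import numpy as np, cv2
from station import get_obs, camera, workorder
def cloud(c):
    z=c["z_map"]; K=c["camera_matrix"]; T=np.array(c["T"])
    v,u=np.mgrid[:z.shape[0],:z.shape[1]]
    p=np.stack([(u-K[0][2])/K[0][0]*z,-(v-K[1][2])/K[1][1]*z,-z,np.ones_like(z)],-1)
    w=(p@T.T)[...,:3]; w[z==0]=np.nan
    return w
def save(n,img): cv2.imwrite("pics/"+n,cv2.cvtColor(img,cv2.COLOR_RGB2BGR))
E
python3 - <<'E'
from h import *
for n in("top","side"):
    c=camera(n); save(n+"0.png",c["frame"]); np.savez(n+"0.npz",w=cloud(c),f=c["frame"]); print(np.round(c["T"],3),c["camera_matrix"], [k for k in c])
o=get_obs(); print(o)
E
```

```text
pics
[[ 0.     0.998 -0.063  0.528]
 [-1.    -0.    -0.011  0.013]
 [-0.011  0.063  0.998  1.352]
 [ 0.     0.     0.     1.   ]] [[447.37114027   0.         278.09700743]
 [  0.         447.37114027 211.07392883]
 [  0.           0.           1.        ]] ['frame', 'z_map', 'camera_matrix', 'T']
[[-0.735  0.432 -0.523 -0.042]
 [-0.678 -0.461  0.572  0.727]
 [ 0.007  0.775  0.632  0.876]
 [ 0.     0.     0.     1.   ]] [[428.8715611    0.         283.85513603]
 [  0.         428.8715611  208.09150265]
 [  0.           0.           1.        ]] ['frame', 'z_map', 'camera_matrix', 'T']
{'time_s': 0.1, 'qpos': array([-1.26462712e+00,  3.00387230e-01,  1.52150801e+00,  6.59900925e-06,
        1.32071996e+00, -6.66131648e-02]), 'joint_vel': array([ 0.00172643,  0.00156693, -0.00202618, -0.00018153, -0.00098459,
       -0.00095665]), 'tau': array([ 2.84008805e-03, -5.32633531e+01, -3.53282726e+01,  7.10156746e-02,
        2.34677747e-02, -6.76896866e-05]), 'ee_pos': array([ 0.20024094, -0.51202045,  0.22396324]), 'eef_rot': array([-3.14057281e+00, -7.44422497e-05,  3.72780694e-01]), 'force': array([ 0.4872648 , -0.01241378,  0.25080042]), 'moment': array([-0.02080832,  0.00373155, -0.0252695 ]), 'grip_force': 0.0, 'grip_width': 0.09427631568373179}
```

View pics/top0.png

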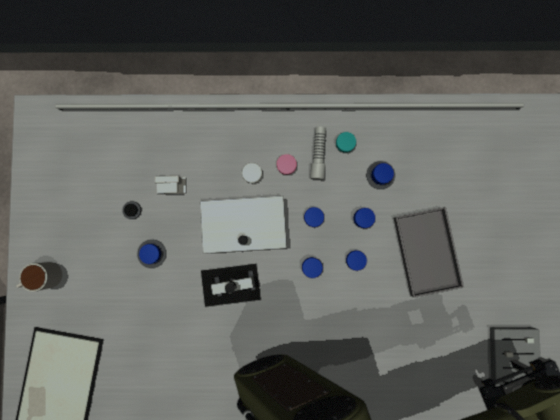

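View pics/side0.png

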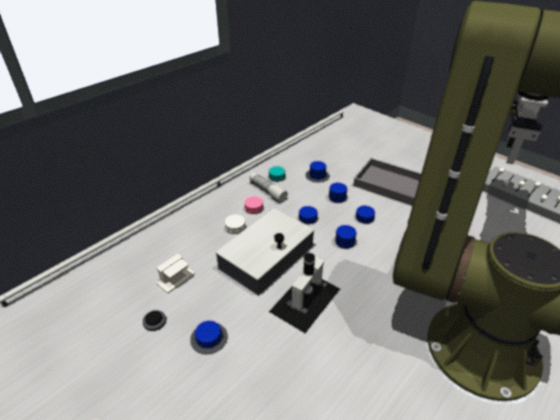

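The top view shows these candidates. Blue with a dark collar: (150,253), beside the button at (131,210), so it is the lamp in service, and (383,173), the far lamp. Loose blue spares: (314,217), (364,218), (312,268), (356,260). Look-alikes to leave: white (252,173), pink (287,164), turquoise (346,142). The gauge is at (232,286) on its mat, the flap at (243,225) with its knob at (243,240), and the tray at (428,252).

Run:
```python
from h import *
d=np.load("top0.npz"); w=d["w"]; f=d["f"].astype(int)
e=np.load("side0.npz")
for nm,dd in(("top",d),("side",e)):
    w=dd["w"];f=dd["f"].astype(int)
    m=((f[...,2]>90)&(f[...,0]<60)&(f[...,1]<90)&(f[...,2]>f[...,1]*1.8)).astype(np.uint8)
    n,l,s,c=cv2.connectedComponentsWithStats(m)
    for i in range(1,n):
        if s[i,4]<40: continue
        p=w[l==i]; zt=np.nanpercentile(p[:,2],90)
        q=p[abs(p[:,2]-zt)<.006]
        (cx,cy),r=cv2.minEnclosingCircle((q[:,:2]*1000).astype(np.float32))
        print(nm,np.round(c[i]),s[i,4],"ztop",zt.round(4),"mid",cx.round(1),cy.round(1),"r",round(r,1),"mean",(np.nanmean(q,0)*1000).round(1))
w=d["w"]
def reg(name,u0,u1,v0,v1,z0,z1):
    p=w[v0:v1,u0:u1].reshape(-1,3); p=p[(p[:,2]>z0)&(p[:,2]<z1)]
    if len(p)<3: print(name,len(p));return
    r=cv2.minAreaRect((p[:,:2]*1000).astype(np.float32)); print(name,len(p),"rect",np.round(r[0],1),np.round(r[1],1),round(r[2],1),"mean",(p.mean(0)*1000).round(1), "z",np.percentile(p[:,2],[5,50,95]).round(4))
reg("button",118,145,196,224,.01,.1)
reg("flap",192,295,188,260,.05,.075)
reg("knob",233,253,228,250,.078,.15)
reg("gaugetop",215,250,272,300,.12,.17)
reg("bridge",200,265,262,308,.07,.1)
reg("legs",200,265,262,308,.04,.1)
reg("tray",388,468,200,300,.025,.045)
reg("torch",305,330,120,185,.015,.08)
reg("clip",150,190,170,198,.015,.08)
f=d["f"].astype(int)
m=(f.sum(-1)<90); m[:262]=0;m[308:]=0;m[:,:198]=0;m[:,264:]=0
p=w[m]; p=p[p[:,2]<.02]
print("mat",cv2.minAreaRect((p[:,:2]*1000).astype(np.float32)))
print("knob px",w[225:250:2,243].round(3)[:, :])
im=cv2.resize(d["f"][140:320,100:380],None,fx=2.85,fy=2.85,interpolation=cv2.INTER_CUBIC); save("crop0.png",im)
```

```text
Traceback (most recent call last):
AttributeError: 'float' object has no attribute 'round'
```

```bash
cat > m.py <<'E'
from h import *
import sys
def blues(w,f,nm=""):
    f=f.astype(int); out=[]
    m=((f[...,2]>90)&(f[...,0]<60)&(f[...,1]<90)&(f[...,2]>f[...,1]*1.8)).astype(np.uint8)
    n,l,s,c=cv2.connectedComponentsWithStats(m)
    for i in range(1,n):
        if s[i,4]<40: continue
        p=w[l==i]; zt=np.nanpercentile(p[:,2],80)
        q=p[abs(p[:,2]-zt)<.006]
        (cx,cy),r=cv2.minEnclosingCircle((q[:,:2]*1000).astype(np.float32))
        print(nm,np.round(c[i]),s[i,4],"ztop %.4f mid %.1f %.1f r %.1f"%(zt,cx,cy,r),"mean",(np.nanmean(q,0)*1000).round(1))
def reg(w,name,u0,u1,v0,v1,z0,z1):
    p=w[v0:v1,u0:u1].reshape(-1,3); p=p[(p[:,2]>z0)&(p[:,2]<z1)]
    if len(p)<3: print(name,len(p));return
    r=cv2.minAreaRect((p[:,:2]*1000).astype(np.float32)); print(name,len(p),"rect",np.round(r[0],1),np.round(r[1],1),round(r[2],1),"mean",(p.mean(0)*1000).round(1), "z",np.percentile(p[:,2],[5,50,95]).round(4))
E
python3 - <<'E'
from m import *
d=np.load("top0.npz"); e=np.load("side0.npz")
blues(d["w"],d["f"],"top"); blues(e["w"],e["f"],"side")
w=d["w"]
reg(w,"button",118,145,196,224,.01,.1)
reg(w,"flap",192,295,188,260,.05,.075)
reg(w,"knob",233,253,228,250,.078,.15)
reg(w,"gaugetop",215,250,272,300,.12,.17)
reg(w,"bridge",200,265,262,308,.07,.1)
reg(w,"tray",388,468,200,300,.025,.045)
reg(w,"torch",305,330,120,185,.015,.08)
reg(w,"clip",150,190,170,198,.015,.08)
f=d["f"].astype(int)
m=(f.sum(-1)<90); m[:262]=0;m[308:]=0;m[:,:198]=0;m[:,264:]=0
p=w[m]; p=p[p[:,2]<.02]
print("mat",cv2.minAreaRect((p[:,:2]*1000).astype(np.float32)))
im=cv2.resize(d["f"][140:320,100:380],None,fx=2.85,fy=2.85,interpolation=cv2.INTER_CUBIC); save("crop0.png",im)
E
```

```text
top [383. 173.] 297 ztop 0.0467 mid 722.4 -281.7 r 28.4 mean [ 721.7 -281.1   44.9]
top [314. 217.] 292 ztop 0.0318 mid 593.6 -77.8 r 28.3 mean [593.  -77.8  30. ]
top [365. 218.] 297 ztop 0.0469 mid 590.6 -225.5 r 28.4 mean [ 590.5 -224.9   45.2]
top [149. 254.] 297 ztop 0.0322 mid 484.7 410.7 r 29.0 mean [484.  409.3  30.3]
top [356. 260.] 293 ztop 0.0313 mid 465.6 -201.7 r 28.3 mean [ 465.9 -201.2   29.7]
top [312. 267.] 306 ztop 0.0466 mid 445.6 -70.4 r 28.5 mean [445.9 -71.   44.8]
side [318. 166.] 110 ztop 0.0465 mid 718.9 -277.0 r 29.4 mean [ 716.7 -277.8   44.9]
side [338. 188.] 137 ztop 0.0463 mid 588.9 -222.9 r 28.8 mean [ 586.4 -221.7   44.6]
side [308. 212.] 165 ztop 0.0314 mid 590.9 -75.7 r 29.0 mean [589.7 -74.3  29.9]
side [365. 212.] 161 ztop 0.0317 mid 461.7 -198.6 r 28.7 mean [ 461.8 -198.2   30. ]
side [346. 232.] 201 ztop 0.0463 mid 442.5 -67.8 r 28.5 mean [441.5 -67.3  44.9]
side [207. 332.] 430 ztop 0.0312 mid 481.9 412.1 r 29.3 mean [480.6 412.7  29.9]
button 229 rect [614.3 470.4] [54.6 51.3] 46.6 mean [613.8 468.   17.8] z [0.0108 0.0182 0.0255]
flap 4241 rect [569.6 128.6] [150.1 240.4] 3.6 mean [570. 128.  66.] z [0.0617 0.066  0.0703]
knob 78 rect [523.6 125.9] [25.  25.4] 0.0 mean [524.7 125.5 108.7] z [0.1047 0.1086 0.1129]
gaugetop 97 rect [396.7 155.8] [26.8 26.5] 0.8 mean [397.1 155.5 142.9] z [0.1362 0.1438 0.148 ]
bridge 324 rect [398.4 156.8] [ 33.  113.3] 10.0 mean [397.5 154.6  88.6] z [0.0835 0.0888 0.0928]
tray 601 rect [ 489.6 -415.2] [241.  152.1] 11.4 mean [ 485.3 -417.7   33. ] z [0.0263 0.0332 0.0385]
torch 629 rect [783.8 -95. ] [ 43.7 155.7] 85.0 mean [777.3 -92.7  35.6] z [0.0253 0.0362 0.044 ]
clip 395 rect [687.7 352.4] [49.1 71.6] 2.9 mean [688.9 350.9  53.3] z [0.0473 0.0544 0.0599]
mat ((391.0491638183594, 170.32064819335938), (104.010498046875, 164.63905334472656), 7.035493850708008)
```

View pics/crop0.png

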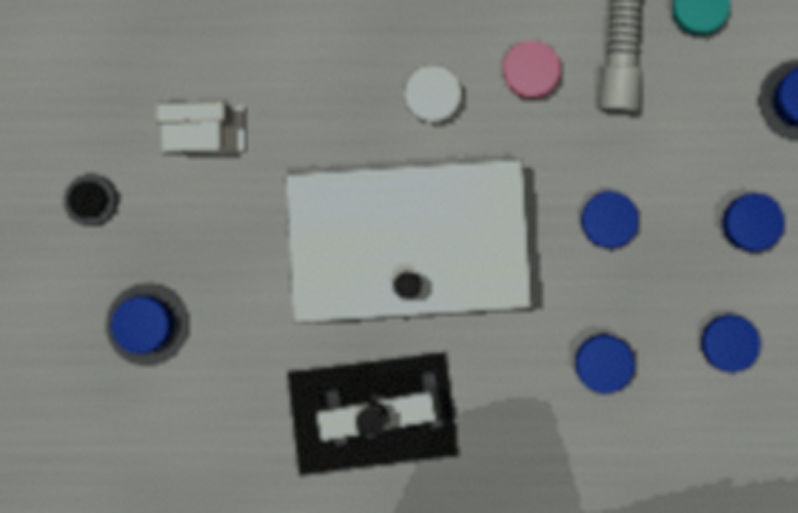

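```bash
cat > plan.py <<'E'
# plan.py: waypoints "x,y,z[,yaw[,tilt]]" in m/rad -> per call the shift+turn units, each from the previous one
from h import *
from scipy.spatial.transform import Rotation as R
import sys
o=get_obs(); p=o["ee_pos"]; r=R.from_euler("xyz",o["eef_rot"])
print("now",p.round(4),o["eef_rot"].round(4),"t",o["time_s"],"q",o["qpos"].round(2))
for a in sys.argv[1:]:
    v=[float(s) for s in a.split(",")]; yaw=v[3] if len(v)>3 else .065; tilt=v[4] if len(v)>4 else 0
    r2=R.from_euler("z",yaw)*R.from_euler("y",-tilt)*R.from_euler("x",np.pi)
    print(a,"->",(r.inv().apply(np.array(v[:3])-p)/.25).round(4),((r.inv()*r2).as_rotvec()/2/np.pi).round(4))
    p,r=np.array(v[:3]),r2
E
python3 plan.py .40,-.30,.27 .44,-.06,.27 .397,.156,.22 .397,.156,.121 .397,.156,.205 .4845,.411,.205 .4845,.411,.125
```

```text
now [ 0.2002 -0.512   0.224 ] [-3.1406e+00 -1.0000e-04  3.7280e-01] t 0.1 q [-1.26  0.3   1.52  0.    1.32 -0.07]
.40,-.30,.27 -> [ 1.053  -0.499  -0.1836] [-0.0002  0.      0.049 ]
.44,-.06,.27 -> [ 0.222  -0.9476 -0.    ] [0. 0. 0.]
.397,.156,.22 -> [-0.1155 -0.8733  0.2   ] [0. 0. 0.]
.397,.156,.121 -> [ 0.    -0.     0.396] [0. 0. 0.]
.397,.156,.205 -> [ 0.     0.    -0.336] [0. 0. 0.]
.4845,.411,.205 -> [ 0.4155 -0.9951 -0.    ] [0. 0. 0.]
.4845,.411,.125 -> [ 0.   -0.    0.32] [0. 0. 0.]
```

Request:
{"fn": "play_rows", "kwargs": {"motion": [[[0.25, -0.12, -0.18, 0, 0, 0.02, 1], [0.5, -0.25, -0.18, 0, 0, 0.049, 1], [0.75, -0.37, -0.18, 0, 0, 0.049, 1], [0.98, -0.5, -0.18, 0, 0, 0.049, 1], [0.98, -0.5, -0.18, 0, 0, 0.049, 1], [0.98, -0.5, -0.18, 0, 0, 0.049, 1], [0.98, -0.5, -0.18, 0, 0, 0.049, 1], [0.98, -0.5, -0.18, 0, 0, 0.049, 1]]]}}

```text
time_s: 0.9
ee_pos: [0.3832, -0.3062, 0.2693]
eef_rot: [-3.141, 0.0, 0.067]
force: [0.5, 0.5, 0.2]
grip_width: 0.094
grip_force: 0.0
```

Request:
{"fn": "play_rows", "kwargs": {"motion": [[[0.1, -0.25, 0, 0, 0, 0, 1], [0.15, -0.5, 0, 0, 0, 0, 1], [0.22, -0.75, 0, 0, 0, 0, 1], [0.22, -0.94, 0, 0, 0, 0, 1], [0.22, -0.94, 0, 0, 0, 0, 1], [0.22, -0.94, 0, 0, 0, 0, 1], [0.22, -0.94, 0, 0, 0, 0, 1], [0.22, -0.94, 0, 0, 0, 0, 1]]]}}

```text
time_s: 1.7
ee_pos: [0.4225, -0.0699, 0.2693]
eef_rot: [3.141, 0.0, 0.063]
force: [-1.0, -0.5, -0.0]
grip_width: 0.0942
grip_force: 0.0
```

```bash
python3 plan.py .397,.156,.22 .397,.156,.121 .397,.156,.205 .4845,.411,.205 .4845,.411,.125
```

```text
now [ 0.4225 -0.0699  0.2693] [3.1414e+00 3.0000e-04 6.3100e-02] t 1.7 q [-0.25 -0.01  1.77 -0.    1.38  1.26]
.397,.156,.22 -> [-0.0447 -0.9084  0.1971] [ 0.      0.0001 -0.0003]
.397,.156,.121 -> [ 0.    -0.     0.396] [0. 0. 0.]
.397,.156,.205 -> [ 0.     0.    -0.336] [0. 0. 0.]
.4845,.411,.205 -> [ 0.4155 -0.9951 -0.    ] [0. 0. 0.]
.4845,.411,.125 -> [ 0.   -0.    0.32] [0. 0. 0.]
```

Request:
{"fn": "play_rows", "kwargs": {"motion": [[[0, -0.25, 0.05, 0, 0, 0, 1], [-0.02, -0.5, 0.1, 0, 0, 0, 1], [-0.04, -0.7, 0.15, 0, 0, 0, 1], [-0.045, -0.85, 0.197, 0, 0, 0, 1], [-0.045, -0.908, 0.197, 0, 0, 0, 1], [-0.045, -0.908, 0.197, 0, 0, 0, 1], [-0.045, -0.908, 0.197, 0, 0, 0, 1], [-0.045, -0.908, 0.197, 0, 0, 0, 1]]]}}

```text
time_s: 2.5
ee_pos: [0.3972, 0.1559, 0.2203]
eef_rot: [3.141, -0.0, 0.063]
force: [-0.7, 0.7, 0.3]
grip_width: 0.0944
grip_force: 0.0
```

Request:
{"fn": "play_rows", "kwargs": {"motion": [[[0, 0, 0.12, 0, 0, 0, 1], [0, 0, 0.24, 0, 0, 0, 1], [0, 0, 0.34, 0, 0, 0, 1], [0, 0, 0.396, 0, 0, 0, 1], [0, 0, 0.396, 0, 0, 0, 1], [0, 0, 0.396, 0, 0, 0, -0.2], [0, 0, 0.396, 0, 0, 0, -0.6], [0, 0, 0.396, 0, 0, 0, -1], [0, 0, 0.396, 0, 0, 0, -1], [0, 0, 0.396, 0, 0, 0, -1]]], "grip_force": 25}}

```text
time_s: 3.5
ee_pos: [0.3967, 0.1573, 0.1215]
eef_rot: [-3.141, -0.001, 0.065]
force: [0.1, -0.7, -0.3]
grip_width: 0.0573
grip_force: 0.0
```

```bash
python3 plan.py .397,.156,.205
python3 - <<'E'
from m import *
print(get_obs()["grip_width"],get_obs()["grip_force"])
c=camera("side"); save("s1.png",c["frame"])
E
```

```text
now [0.3967 0.1573 0.1215] [-3.1415e+00 -5.0000e-04  6.5000e-02] t 3.5 q [0.29 0.15 1.97 0.   1.02 1.8 ]
.397,.156,.205 -> [ 0.0009  0.0054 -0.3341] [-0.     -0.0001  0.    ]
0.05734119581296951 0.0
```

View pics/s1.png

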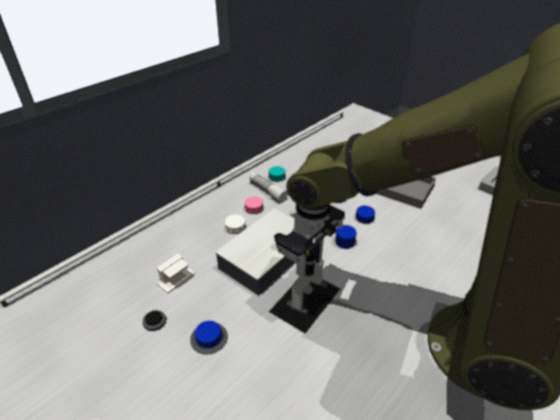

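The gripper at (310,235) straddles the gauge and its fingers are still closing. Next I finish the close, then lift.

Request:
{"fn": "play_rows", "kwargs": {"motion": [[[0, 0, 0, 0, 0, 0, -1], [0, 0, 0, 0, 0, 0, -1], [0, 0, 0, 0, 0, 0, -1], [0, 0, 0, 0, 0, 0, -1], [0, 0, 0, 0, 0, 0, -1], [0, 0, 0, 0, 0, 0, -1], [0, 0, 0, 0, 0, 0, -1], [0, 0, 0, 0, 0, 0, -1], [0, 0, 0, 0, 0, 0, -1]]], "grip_force": 25}}

```text
time_s: 4.45
ee_pos: [0.3966, 0.1572, 0.1211]
eef_rot: [3.141, 0.0, 0.065]
force: [-0.0, -0.0, -3.7]
grip_width: 0.0276
grip_force: 25.0
```

Request:
{"fn": "play_rows", "kwargs": {"motion": [[[0, 0, -0.04, 0, 0, 0, -1], [0, 0, -0.1, 0, 0, 0, -1], [0, 0, -0.18, 0, 0, 0, -1], [0, 0, -0.26, 0, 0, 0, -1], [0, 0, -0.32, 0, 0, 0, -1], [0, 0, -0.34, 0, 0, 0, -1], [0, 0, -0.34, 0, 0, 0, -1]]]}}

```text
time_s: 5.15
ee_pos: [0.3968, 0.1573, 0.2068]
eef_rot: [-3.141, -0.001, 0.065]
force: [-0.3, 0.2, -4.3]
grip_width: 0.0275
grip_force: 25.0
```

```bash
python3 - <<'E'
from m import *
o=get_obs();print(o["grip_width"],o["grip_force"],o["force"],o["ee_pos"])
for n in("top","side"):
    c=camera(n);w=cloud(c);save(n+"2.png",c["frame"])
    p=w.reshape(-1,3)
    for z0,z1 in((.155,.178),(.1,.12)):
        q=p[(abs(p[:,0]-.397)<.09)&(abs(p[:,1]-.156)<.09)&(p[:,2]>z0)&(p[:,2]<z1)]
        print(n,z0,len(q),q.min(0).round(4),q.max(0).round(4)) if len(q) else 0
E
python3 plan.py .4845,.411,.205 .4845,.411,.125
```

```text
0.027541861660070704 24.97926414012909 [-0.34052349  0.21723744 -4.31671491] [0.39675883 0.15729358 0.20675908]
top 0.155 26 [0.3897 0.11   0.1679] [0.4186 0.1317 0.178 ]
top 0.1 7 [0.4173 0.102  0.1002] [0.4307 0.1105 0.1124]
side 0.155 377 [0.3714 0.0996 0.1552] [0.4071 0.216  0.1779]
side 0.1 183 [0.3739 0.0984 0.1001] [0.4132 0.2169 0.1199]
now [0.3964 0.1572 0.2056] [3.1413e+00 9.0000e-04 6.4900e-02] t 5.25 q [ 0.29  0.04  1.87 -0.    1.23  1.8 ]
.4845,.411,.205 -> [ 0.4177 -0.9902  0.0019] [ 0.      0.0001 -0.    ]
.4845,.411,.125 -> [ 0.   -0.    0.32] [0. 0. 0.]
```

View pics/side2.png

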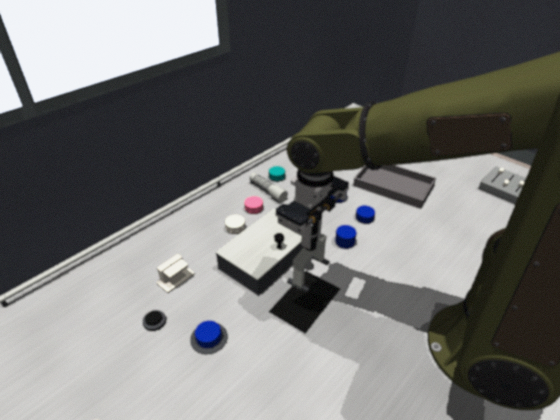

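Run:
```python
from m import *
for n in("top","side"):
    d=np.load(n+"0.npz");p=d["w"].reshape(-1,3)
    for nm,(x,y,z0,z1) in dict(grip=(.397,.156,.135,.155),bridge=(.397,.156,.078,.1),knob=(.524,.126,.1,.12),button=(.614,.469,.012,.03)).items():
        q=p[(abs(p[:,0]-x)<.07)&(abs(p[:,1]-y)<.07)&(p[:,2]>z0)&(p[:,2]<z1)]
        r=cv2.minAreaRect((q[:,:2]*1000).astype(np.float32));print(n,nm,len(q),np.round(r[0],1),np.round(r[1],1),r[2],q[:,2].max())
    q=p[(abs(p[:,0]-.4836)<.055)&(abs(p[:,1]-.4115)<.055)&(p[:,2]>.0)&(p[:,2]<.2)]
```

```text
top grip 92 [397.  156.2] [26.8 25.8] 32.1783332824707 0.15015137545456936
top bridge 319 [396.  156.4] [ 28.3 113.1] 10.586288452148438 0.09893456614972296
top knob 78 [523.6 125.9] [25.  25.4] 0.03880033269524574 0.1152088226674548
top button 191 [614.8 468.7] [48.5 52.1] 0.13821697235107422 0.02896500368439936
side grip 107 [396.  159.3] [26.  27.5] 74.2741928100586 0.148771626111748
side bridge 365 [395.6 159.5] [ 29.3 117.7] 10.71059513092041 0.099622913825133
side knob 82 [522.8 128.4] [23.6 29.6] 42.97882843017578 0.1136905373831737
side button 279 [609.8 474.9] [52.8 47.3] 60.00344467163086 0.02744612284027026
```

Request:
{"fn": "play_rows", "kwargs": {"motion": [[[0.05, -0.1, 0, 0, 0, 0, -1], [0.1, -0.22, 0, 0, 0, 0, -1], [0.15, -0.36, 0, 0, 0, 0, -1], [0.21, -0.5, 0, 0, 0, 0, -1], [0.27, -0.64, 0, 0, 0, 0, -1], [0.33, -0.78, 0, 0, 0, 0, -1], [0.38, -0.9, 0, 0, 0, 0, -1], [0.414, -0.97, 0, 0, 0, 0, -1], [0.414, -0.994, 0, 0, 0, 0, -1], [0.414, -0.994, 0, 0, 0, 0, -1]]]}}

```text
time_s: 6.25
ee_pos: [0.4833, 0.412, 0.2048]
eef_rot: [3.14, 0.002, 0.066]
force: [0.2, 0.8, -4.9]
grip_width: 0.0279
grip_force: 25.0
```

Request:
{"fn": "play_rows", "kwargs": {"motion": [[[0, 0, 0.08, 0, 0, 0, -1], [0, 0, 0.16, 0, 0, 0, -1], [0, 0, 0.22, 0, 0, 0, -1], [0, 0, 0.27, 0, 0, 0, -1], [0, 0, 0.31, 0, 0, 0, -1], [0, 0, 0.33, 0, 0, 0, -1], [0, 0, 0.34, 0, 0, 0, -1], [0, 0, 0.346, 0, 0, 0, -1], [0, 0, 0.346, 0, 0, 0, -1], [0, 0, 0.346, 0, 0, 0, -1]]]}}

```text
time_s: 7.25
ee_pos: [0.4839, 0.4121, 0.1201]
eef_rot: [-3.141, -0.001, 0.065]
force: [-1.0, -0.7, -2.7]
grip_width: 0.028
grip_force: 25.0
```

Run:
```python
from m import *
o=get_obs();print(o["force"],o["moment"],o["ee_pos"])
```

```text
[-1.01316378 -0.74948834 -2.72647033] [-0.1020558   0.03964399  0.00613059] [0.48391772 0.41210193 0.12014394]
```

Request:
{"fn": "play_rows", "kwargs": {"motion": [[[0, 0, 0.004, 0, 0, 0, -1], [0, 0, 0.008, 0, 0, 0, -1], [0, 0, 0.009, 0, 0, 0, -1], [0, 0, 0.009, 0, 0, 0, -1]]]}}

```text
time_s: 7.65
ee_pos: [0.484, 0.4121, 0.118]
eef_rot: [-3.141, -0.001, 0.065]
force: [-1.5, -1.1, 2.9]
grip_width: 0.0278
grip_force: 25.0
```

Request:
{"fn": "play_rows", "kwargs": {"motion": [[[0, 0, 0, 0, 0, 0, -0.2], [0, 0, 0, 0, 0, 0, 0], [0, 0, 0, 0, 0, 0, 0], [0, 0, 0, 0, 0, 0, 0], [0, 0, 0, 0, 0, 0, 0], [0, 0, 0, 0, 0, 0, 0], [0, 0, 0, 0, 0, 0, 0], [0, 0, 0, 0, 0, 0, 0]]]}}

```text
time_s: 8.45
ee_pos: [0.4838, 0.412, 0.1175]
eef_rot: [-3.142, -0.0, 0.065]
force: [0.4, -1.3, -0.3]
grip_width: 0.0466
grip_force: 0.0
```

Run:
```python
from m import *
o=get_obs();print(o["force"],o["moment"],o["ee_pos"],o["grip_width"])
c=camera("side");w=cloud(c);f=c["frame"]
reg(w,"bridge",150,300,230,360,.072,.098)
save("s3.png",cv2.resize(f[200:380,100:340],None,fx=3,fy=3,interpolation=cv2.INTER_CUBIC))
```

```text
[ 0.39099717 -1.28882092 -0.33849972] [ 0.04298373  0.02197159 -0.04841108] [0.48381842 0.41199624 0.11745054] 0.04661340808950643
bridge 506 rect [500.  296.6] [ 29.9 348.1] 9.0 mean [477.6 409.7  85.6] z [0.0767 0.0863 0.0934]
```

View pics/s3.png

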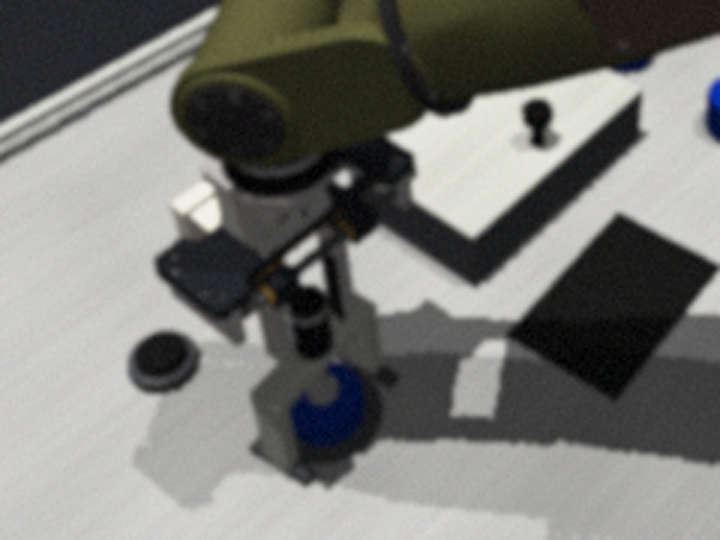

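The gauge stands over the lamp at (330,400) in the crop. Its legs are astride the collar and its foot is on the lens at (325,385), with the soles on the console (bridge top about 87 mm). The lens top is 30 mm, so this lamp takes the short lens. Next I return the gauge to its mat.

Request:
{"fn": "play_rows", "kwargs": {"motion": [[[0, 0, 0, 0, 0, 0, -1], [0, 0, 0, 0, 0, 0, -1], [0, 0, 0, 0, 0, 0, -1], [0, 0, 0, 0, 0, 0, -1], [0, 0, 0, 0, 0, 0, -1], [0, 0, 0, 0, 0, 0, -1], [0, 0, 0, 0, 0, 0, -1], [0, 0, 0, 0, 0, 0, -1]]], "grip_force": 25}}

```text
time_s: 9.3
ee_pos: [0.4838, 0.4121, 0.1174]
eef_rot: [-3.142, -0.0, 0.065]
force: [0.3, 1.2, -0.3]
grip_width: 0.0277
grip_force: 25.0
```

Request:
{"fn": "play_rows", "kwargs": {"motion": [[[0, 0, -0.04, 0, 0, 0, -1], [0, 0, -0.1, 0, 0, 0, -1], [0, 0, -0.18, 0, 0, 0, -1], [0, 0, -0.26, 0, 0, 0, -1], [0, 0, -0.32, 0, 0, 0, -1], [0, 0, -0.35, 0, 0, 0, -1], [0, 0, -0.35, 0, 0, 0, -1]]]}}

```text
time_s: 10.0
ee_pos: [0.484, 0.4121, 0.2061]
eef_rot: [-3.141, -0.001, 0.065]
force: [0.5, 0.3, -4.5]
grip_width: 0.0275
grip_force: 25.0
```

```bash
python3 plan.py .392,.168,.205 .392,.168,.1215; python3 -c "
from h import *
print(get_obs()['grip_width'],get_obs()['force'])"
```

```text
now [0.484  0.4121 0.2061] [-3.1408e+00 -1.3000e-03  6.4900e-02] t 10.0 q [ 0.65  0.51  1.28 -0.    1.36  2.15]
.392,.168,.205 -> [-0.4306  0.9505  0.003 ] [-0.0001 -0.0002 -0.    ]
.392,.168,.1215 -> [ 0.    -0.     0.334] [0. 0. 0.]
0.02751449371333138 [ 0.46865396  0.28959236 -4.50624549]
```

Request:
{"fn": "play_rows", "kwargs": {"motion": [[[-0.05, 0.1, 0, 0, 0, 0, -1], [-0.1, 0.22, 0, 0, 0, 0, -1], [-0.16, 0.36, 0, 0, 0, 0, -1], [-0.22, 0.5, 0, 0, 0, 0, -1], [-0.28, 0.64, 0, 0, 0, 0, -1], [-0.34, 0.77, 0, 0, 0, 0, -1], [-0.39, 0.88, 0, 0, 0, 0, -1], [-0.43, 0.94, 0, 0, 0, 0, -1], [-0.43, 0.95, 0, 0, 0, 0, -1], [-0.43, 0.95, 0, 0, 0, 0, -1]]]}}

```text
time_s: 11.0
ee_pos: [0.392, 0.1679, 0.2047]
eef_rot: [-3.142, 0.0, 0.064]
force: [0.3, 0.2, -3.9]
grip_width: 0.0275
grip_force: 25.0
```

Request:
{"fn": "play_rows", "kwargs": {"motion": [[[0, 0, 0.08, 0, 0, 0, -1], [0, 0, 0.16, 0, 0, 0, -1], [0, 0, 0.24, 0, 0, 0, -1], [0, 0, 0.3, 0, 0, 0, -1], [0, 0, 0.325, 0, 0, 0, -1], [0, 0, 0.335, 0, 0, 0, -1], [0, 0, 0.341, 0, 0, 0, -1], [0, 0, 0.341, 0, 0, 0, -1]]]}}

```text
time_s: 11.8
ee_pos: [0.3924, 0.1685, 0.1205]
eef_rot: [-3.141, -0.001, 0.065]
force: [0.2, 0.7, -0.5]
grip_width: 0.0276
grip_force: 25.0
```

```bash
python3 plan.py .392,.168,.1205; python3 -c "
from h import *
print(get_obs()['grip_width'],get_obs()['force'])"
```

```text
now [0.3924 0.1685 0.1205] [-3.141e+00 -1.400e-03  6.510e-02] t 11.8 q [0.32 0.15 1.97 0.   1.02 1.83]
.392,.168,.1205 -> [-0.0019  0.0017 -0.    ] [-0.0001 -0.0002  0.    ]
0.02755217683760128 [ 0.2398261   0.66737155 -0.50297527]
```

Request:
{"fn": "play_rows", "kwargs": {"motion": [[[0, 0, 0, 0, 0, 0, 0], [0, 0, 0, 0, 0, 0, 0.4], [0, 0, 0, 0, 0, 0, 0.4], [0, 0, 0, 0, 0, 0, 0.4], [0, 0, 0, 0, 0, 0, 0.4], [0, 0, 0, 0, 0, 0, 0.4], [0, 0, 0, 0, 0, 0, 0.4], [0, 0, -0.1, 0, 0, 0, 0.4], [0, 0, -0.25, 0, 0, 0, 0.4], [0, 0, -0.4, 0, 0, 0, 0.4]]]}}

```text
time_s: 12.8
ee_pos: [0.3916, 0.1679, 0.2208]
eef_rot: [3.141, 0.001, 0.065]
force: [0.9, 0.3, 0.0]
grip_width: 0.0657
grip_force: 0.0
```

```bash
python3 plan.py .5235,.127,.18 .5235,.127,.101
```

```text
now [0.3916 0.1679 0.2208] [3.1413e+00 9.0000e-04 6.4900e-02] t 12.8 q [ 0.32  0.02  1.85 -0.    1.27  1.82]
.5235,.127,.18 -> [0.516  0.1973 0.1629] [ 0.      0.0001 -0.    ]
.5235,.127,.101 -> [ 0.    -0.     0.316] [0. 0. 0.]
```

Request:
{"fn": "play_rows", "kwargs": {"motion": [[[0.15, 0.06, 0, 0, 0, 0, 0.3], [0.3, 0.12, 0.05, 0, 0, 0, 0.3], [0.42, 0.17, 0.1, 0, 0, 0, 0.3], [0.516, 0.197, 0.16, 0, 0, 0, 0.3], [0.516, 0.197, 0.16, 0, 0, 0, 0.3], [0.516, 0.197, 0.16, 0, 0, 0, 0.3]]]}}

```text
time_s: 13.4
ee_pos: [0.5236, 0.1272, 0.1793]
eef_rot: [3.142, 0.001, 0.065]
force: [-0.8, -0.9, -0.4]
grip_width: 0.0608
grip_force: 0.0
```

Request:
{"fn": "play_rows", "kwargs": {"motion": [[[0, 0, 0.12, 0, 0, 0, 0.2], [0, 0, 0.22, 0, 0, 0, 0.2], [0, 0, 0.3, 0, 0, 0, 0.2], [0, 0, 0.316, 0, 0, 0, 0.2], [0, 0, 0.316, 0, 0, 0, -1], [0, 0, 0.316, 0, 0, 0, -1], [0, 0, 0.316, 0, 0, 0, -1], [0, 0, 0.316, 0, 0, 0, -1], [0, 0, 0.316, 0, 0, 0, -1], [0, 0, 0.316, 0, 0, 0, -1]]], "grip_force": 20}}

```text
time_s: 14.4
ee_pos: [0.5242, 0.1271, 0.1015]
eef_rot: [3.141, -0.001, 0.065]
force: [-1.3, -1.8, 6.5]
grip_width: 0.0274
grip_force: 20.0
```

Request:
{"fn": "play_rows", "kwargs": {"motion": [[[0, 0, 0, 0, 0, 0, -1], [0, 0, 0, 0, 0, 0, -1], [0, 0, 0, 0, 0, 0, -1], [0, 0, 0, 0, 0, 0, -1], [0, 0, 0, 0, 0, 0, -1], [0, 0, 0, 0, 0, 0, -1]]]}}

```text
time_s: 15.0
ee_pos: [0.5242, 0.1271, 0.1015]
eef_rot: [3.141, -0.001, 0.065]
force: [-1.7, -2.5, 6.3]
grip_width: 0.0271
grip_force: 20.0
```

```bash
python3 -c "
from m import *
o=get_obs();print(o['force'],o['ee_pos'],o['eef_rot'])
c=camera('side');f=c['frame'];save('s4.png',cv2.resize(f[150:330,170:410],None,fx=3,fy=3,interpolation=cv2.INTER_CUBIC))"
```

```text
[-1.70397    -2.45049087  6.28968774] [0.52420126 0.12712562 0.10148115] [ 3.14143851e+00 -1.05031233e-03  6.48615475e-02]
```

View pics/s4.png

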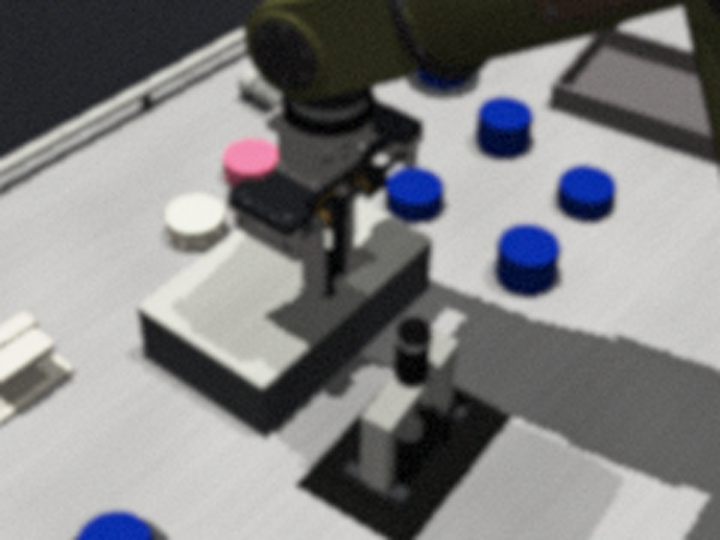

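The gauge is upright on its mat at (410,400), and the gripper holds the knob at (330,270). Next I swing the flap along its arc.

Request:
{"fn": "play_rows", "kwargs": {"motion": [[[0.014, 0, -0.041, 0, 0, 0, -1], [0.033, 0, -0.082, 0, 0, 0, -1], [0.055, 0, -0.12, 0, 0, 0, -1], [0.08, 0, -0.156, 0, 0, 0, -1], [0.108, 0, -0.19, 0, 0, 0, -1], [0.14, 0, -0.221, 0, 0, 0, -1], [0.173, 0, -0.25, 0, 0, 0, -1], [0.209, 0, -0.275, 0, 0, 0, -1], [0.209, 0, -0.275, 0, 0, 0, -1]]], "grip_force": 30}}

```text
time_s: 15.95
ee_pos: [0.5769, 0.1305, 0.1699]
eef_rot: [3.141, -0.0, 0.065]
force: [2.1, -2.9, -3.7]
grip_width: 0.0267
grip_force: 30.0
```

```bash
python3 -c "
from m import *
o=get_obs();print(o['force'],o['ee_pos'],o['eef_rot'],o['grip_width'])
c=camera('side');w=cloud(c);p=w.reshape(-1,3)
R=np.array([[np.cos(.065),np.sin(.065)],[-np.sin(.065),np.cos(.065)]])
l=(p[:,:2]-[.569,.1295])@R.T
q=(abs(l[:,1])<.11)&(abs(l[:,0])<.12)&(p[:,2]>.066)&(p[:,2]<.25)
for z in np.arange(.07,.22,.01):
    m=q&(abs(p[:,2]-z)<.005); print(round(z,3),m.sum(),np.percentile(l[m,0],[5,50,95]).round(3) if m.any() else '')
c=camera('side');save('s5.png',c['frame'])"
```

```text
[ 2.14591145 -2.86652914 -3.7416848 ] [0.5768834  0.13050151 0.16989151] [ 3.14145364e+00 -1.23945667e-04  6.46867189e-02] 0.026745070915330967
0.07 49 [0.068 0.072 0.078]
0.08 60 [0.057 0.063 0.067]
0.09 68 [0.045 0.049 0.055]
0.1 74 [0.032 0.037 0.043]
0.11 78 [0.021 0.026 0.032]
0.12 80 [0.009 0.014 0.019]
0.13 79 [-0.003  0.002  0.007]
0.14 94 [-0.015 -0.01  -0.004]
0.15 127 [-0.028 -0.021 -0.005]
0.16 244 [-0.039 -0.035 -0.   ]
0.17 62 [-0.004 -0.001  0.013]
0.18 79 [-0.003  0.003  0.014]
0.19 45 [-0.002  0.003  0.014]
0.2 56 [-0.003  0.002  0.014]
0.21 44 [-0.003  0.002  0.013]
```

View pics/s5.png

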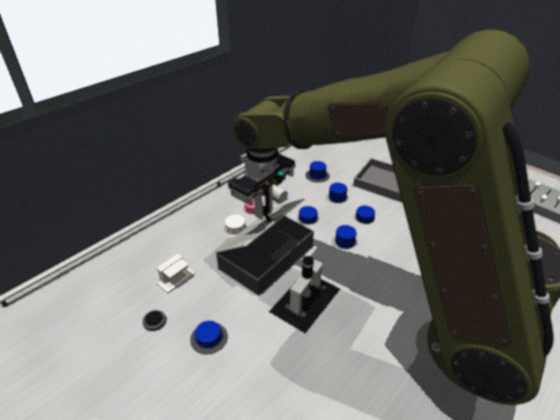

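Request:
{"fn": "play_rows", "kwargs": {"motion": [[[0.038, 0, -0.023, 0, 0, 0, -1], [0.078, 0, -0.041, 0, 0, 0, -1], [0.12, 0, -0.056, 0, 0, 0, -1], [0.162, 0, -0.068, 0, 0, 0, -1], [0.206, 0, -0.076, 0, 0, 0, -1], [0.25, 0, -0.08, 0, 0, 0, -1], [0.294, 0, -0.08, 0, 0, 0, -1], [0.338, 0, -0.077, 0, 0, 0, -1], [0.382, 0, -0.07, 0, 0, 0, -1], [0.407, 0, -0.063, 0, 0, 0, -1]]]}}

```text
time_s: 17.05
ee_pos: [0.6774, 0.137, 0.1847]
eef_rot: [3.141, 0.002, 0.065]
force: [-3.0, -3.9, -3.4]
grip_width: 0.0269
grip_force: 30.0
```

Request:
{"fn": "play_rows", "kwargs": {"motion": [[[0.03, 0, 0.009, 0, 0, 0, -1], [0.058, 0, 0.019, 0, 0, 0, -1], [0.058, 0, 0.019, 0, 0, 0, -1], [0.058, 0, 0.019, 0, 0, 0, 0.2], [0.058, 0, 0.019, 0, 0, 0, 0.2], [0.058, 0, 0.019, 0, 0, 0, 0.2], [0.058, 0, 0.019, 0, 0, 0, 0.2], [0.058, 0, 0.019, 0, 0, 0, 0.2]]]}}

```text
time_s: 17.85
ee_pos: [0.692, 0.1383, 0.1807]
eef_rot: [-3.141, -0.0, 0.065]
force: [0.6, 0.4, 0.0]
grip_width: 0.0558
grip_force: 0.0
```

```bash
cat > flap.py <<'E'
from m import *
c=camera('side');w=cloud(c);p=w.reshape(-1,3)
R=np.array([[np.cos(.065),np.sin(.065)],[-np.sin(.065),np.cos(.065)]])
l=(p[:,:2]-[.569,.1295])@R.T
q=(abs(l[:,1])<.115)&(l[:,0]>.03)&(l[:,0]<.12)
for z in np.arange(.08,.24,.02):
    m=q&(abs(p[:,2]-z)<.01); print(round(z,3),m.sum(),np.percentile(l[m,0],[5,50,95]).round(3) if m.any() else '')
blues(w,c['frame'],'side')
E
python3 flap.py;python3 plan.py .6,.12,.32 .52,-.02,.28
```

```text
0.08 346 [0.075 0.077 0.08 ]
0.1 358 [0.076 0.079 0.081]
0.12 359 [0.077 0.08  0.082]
0.14 387 [0.079 0.081 0.083]
0.16 374 [0.08  0.082 0.084]
0.18 416 [0.081 0.083 0.115]
0.2 526 [0.082 0.085 0.115]
0.22 113 [0.084 0.112 0.118]
side [318. 166.] 111 ztop 0.0464 mid 717.0 -278.4 r 29.7 mean [ 717.2 -277.    44.9]
side [337. 188.] 116 ztop 0.0469 mid 589.2 -223.3 r 29.6 mean [ 589.2 -217.    44.8]
side [308. 212.] 166 ztop 0.0311 mid 590.1 -73.0 r 29.3 mean [589.6 -74.7  29.7]
side [346. 231.] 165 ztop 0.0463 mid 442.2 -69.9 r 26.8 mean [442.6 -71.3  44.8]
side [207. 332.] 428 ztop 0.0312 mid 481.2 412.0 r 29.1 mean [480.7 412.7  29.9]
now [0.692  0.1383 0.1806] [-3.1415e+00 -3.0000e-04  6.5000e-02] t 17.9 q [0.15 0.69 1.05 0.   1.4  1.65]
.6,.12,.32 -> [-0.3718  0.0489 -0.5576] [-0. -0. -0.]
.52,-.02,.28 -> [-0.3557  0.538   0.16  ] [0. 0. 0.]
```

Request:
{"fn": "play_rows", "kwargs": {"motion": [[[0, 0, -0.1, 0, 0, 0, 0.3], [0, 0, -0.25, 0, 0, 0, 0.3], [0, 0, -0.4, 0, 0, 0, 0.4], [0, 0, -0.55, 0, 0, 0, 0.5], [-0.1, 0.15, -0.55, 0, 0, 0, 0.6], [-0.2, 0.35, -0.55, 0, 0, 0, 0.6], [-0.3, 0.55, -0.5, 0, 0, 0, 0.6], [-0.4, 0.75, -0.4, 0, 0, 0, 0.6], [-0.45, 0.83, -0.2, 0, 0, 0, 0.6], [-0.45, 0.83, -0.1, 0, 0, 0, 0.6]]]}}

```text
time_s: 18.9
ee_pos: [0.5924, -0.0786, 0.2058]
eef_rot: [3.141, -0.003, 0.063]
force: [2.4, 0.6, -0.6]
grip_width: 0.075
grip_force: 0.0
```

```bash
python3 plan.py .5922,-.0768,.1 .5922,-.0768,.023 .5922,-.0768,.14 .565,.074,.14 .565,.074,.031; python3 -c "
from m import *
c=camera('side');blues(cloud(c),c['frame'])
c=camera('top');blues(cloud(c),c['frame'])"
```

```text
now [ 0.5924 -0.0786  0.2058] [ 3.1406e+00 -3.1000e-03  6.2800e-02] t 18.9 q [-0.19  0.42  1.4  -0.    1.32  1.31]
.5922,-.0768,.1 -> [-0.0018 -0.0076  0.423 ] [ 0.0002 -0.0005 -0.0003]
.5922,-.0768,.023 -> [ 0.    -0.     0.308] [0. 0. 0.]
.5922,-.0768,.14 -> [ 0.     0.    -0.468] [0. 0. 0.]
.565,.074,.14 -> [-0.0694 -0.609  -0.    ] [0. 0. 0.]
.565,.074,.031 -> [ 0.    -0.     0.436] [0. 0. 0.]
 [318. 166.] 111 ztop 0.0476 mid 716.2 -278.3 r 30.0 mean [ 715.5 -274.9   45.3]
 [340. 187.] 77 ztop 0.0459 mid 586.6 -226.7 r 26.0 mean [ 588.2 -232.2   44.4]
 [368. 210.] 63 ztop 0.0311 mid 462.3 -208.5 r 26.9 mean [ 461.  -213.1   30. ]
 [345. 232.] 196 ztop 0.0464 mid 443.3 -70.6 r 30.8 mean [443.  -65.8  45.1]
 [207. 332.] 431 ztop 0.0312 mid 481.8 412.1 r 29.3 mean [480.8 412.6  29.9]
 [383. 173.] 310 ztop 0.0466 mid 721.7 -280.8 r 29.0 mean [ 721.4 -281.5   44.9]
 [368. 217.] 188 ztop 0.0473 mid 590.5 -227.0 r 28.0 mean [ 591.  -234.    45.3]
 [149. 254.] 302 ztop 0.0318 mid 484.3 410.2 r 28.8 mean [484.1 409.6  29.7]
 [361. 261.] 114 ztop 0.0318 mid 464.9 -206.8 r 25.6 mean [ 463.  -215.9   29.7]
```

Request:
{"fn": "play_rows", "kwargs": {"motion": [[[0, -0.007, 0.15, 0, 0, 0, 0.65], [0, -0.007, 0.3, 0, 0, 0, 0.65], [0, -0.007, 0.43, 0, 0, 0, 0.65], [0, -0.007, 0.55, 0, 0, 0, 0.65], [0, -0.007, 0.65, 0, 0, 0, 0.65], [0, -0.007, 0.71, 0, 0, 0, 0.65], [0, -0.007, 0.73, 0, 0, 0, 0.65], [0, -0.007, 0.73, 0, 0, 0, -1], [0, -0.007, 0.73, 0, 0, 0, -1], [0, -0.007, 0.73, 0, 0, 0, -1]]], "grip_force": 15}}

```text
time_s: 20.0
ee_pos: [0.5939, -0.0745, 0.0244]
eef_rot: [3.141, -0.002, 0.065]
force: [-0.2, 0.9, 4.0]
grip_width: 0.0595
grip_force: 15.0
```

Request:
{"fn": "play_rows", "kwargs": {"motion": [[[0, 0, 0, 0, 0, 0, -1], [0, 0, 0, 0, 0, 0, -1], [0, 0, 0, 0, 0, 0, -1], [0, 0, -0.08, 0, 0, 0, -1], [0, 0, -0.2, 0, 0, 0, -1], [0, 0, -0.34, 0, 0, 0, -1], [0, 0, -0.47, 0, 0, 0, -1], [0, 0, -0.47, 0, 0, 0, -1]]]}}

```text
time_s: 20.8
ee_pos: [0.5949, -0.0748, 0.1456]
eef_rot: [3.14, -0.008, 0.065]
force: [0.2, -0.3, -0.8]
grip_width: 0.0598
grip_force: 15.0
```

```bash
python3 plan.py .5646,.0742,.14 .5646,.0742,.03
```

```text
now [ 0.5949 -0.0748  0.1456] [ 3.1397 -0.0076  0.0649] t 20.8 q [-0.19  0.48  1.47  0.    1.19  1.32]
.5646,.0742,.14 -> [-0.0825 -0.6026  0.0208] [ 0.0003 -0.0012 -0.    ]
.5646,.0742,.03 -> [ 0.   -0.    0.44] [0. 0. 0.]
```

Request:
{"fn": "play_rows", "kwargs": {"motion": [[[0, -0.1, 0, 0, 0, 0, -1], [-0.02, -0.22, 0, 0, 0, 0, -1], [-0.04, -0.36, 0, 0, 0, 0, -1], [-0.06, -0.5, 0, 0, 0, 0, -1], [-0.075, -0.58, 0, 0, 0, 0, -1], [-0.075, -0.603, 0, 0, 0, 0, -1], [-0.075, -0.603, 0, 0, 0, 0, -1], [-0.075, -0.603, 0, 0, 0, 0, -1]]]}}

```text
time_s: 21.6
ee_pos: [0.5648, 0.0738, 0.1403]
eef_rot: [3.141, 0.0, 0.064]
force: [1.5, 0.2, -1.2]
grip_width: 0.0599
grip_force: 15.0
```

```bash
python3 plan.py .5646,.0742,.03
```

```text
now [0.5648 0.0738 0.1403] [3.1414e+00 1.0000e-04 6.4200e-02] t 21.6 q [ 0.07  0.42  1.56 -0.    1.16  1.57]
.5646,.0742,.03 -> [-0.0007 -0.0015  0.4411] [ 0.      0.     -0.0001]
```

Request:
{"fn": "play_rows", "kwargs": {"motion": [[[0, 0, 0.1, 0, 0, 0, -1], [0, 0, 0.2, 0, 0, 0, -1], [0, 0, 0.29, 0, 0, 0, -1], [0, 0, 0.36, 0, 0, 0, -1], [0, 0, 0.4, 0, 0, 0, -1], [0, 0, 0.43, 0, 0, 0, -1], [0, 0, 0.443, 0, 0, 0, -1], [0, 0, 0.443, 0, 0, 0, -1], [0, 0, 0.443, 0, 0, 0, -1]]]}}

```text
time_s: 22.5
ee_pos: [0.565, 0.0748, 0.0303]
eef_rot: [-3.142, -0.001, 0.065]
force: [-0.1, -0.4, -0.7]
grip_width: 0.0597
grip_force: 15.0
```

Request:
{"fn": "play_rows", "kwargs": {"motion": [[[0, 0, 0, 0, 0, 0, 0.5], [0, 0, 0, 0, 0, 0, 0.5], [0, 0, 0, 0, 0, 0, 0.5], [0, 0, 0, 0, 0, 0, 0.5], [0, 0, -0.08, 0, 0, 0, 0.5], [0, 0, -0.25, 0, 0, 0, 0.5], [0, 0, -0.42, 0, 0, 0, 0.5], [0, 0, -0.6, 0, 0, 0, 0.5], [0, 0, -0.75, 0, 0, 0, 0.5], [0, 0, -0.75, 0, 0, 0, 0.5]]]}}

```text
time_s: 23.5
ee_pos: [0.5662, 0.0749, 0.2228]
eef_rot: [-3.142, -0.009, 0.065]
force: [1.3, 0.4, 0.4]
grip_width: 0.0703
grip_force: 0.0
```

```bash
python3 plan.py .5,-.02,.22 .442,-.068,.10; python3 -c "
from m import *
c=camera('side');w=cloud(c);blues(w,c['frame'])
f=c['frame'];save('s6.png',cv2.resize(f[150:330,190:430],None,fx=3,fy=3,interpolation=cv2.INTER_CUBIC))"
```

```text
now [0.5662 0.0749 0.2228] [-3.1416 -0.0087  0.065 ] t 23.5 q [ 0.07  0.34  1.47 -0.    1.32  1.57]
.5,-.02,.22 -> [-0.2891  0.3617  0.0085] [-0.     -0.0014  0.    ]
.442,-.068,.10 -> [-0.244   0.1765  0.48  ] [0. 0. 0.]
 [318. 166.] 111 ztop 0.0464 mid 717.2 -278.9 r 28.5 mean [ 716.7 -277.5   45. ]
 [338. 188.] 139 ztop 0.0460 mid 587.9 -224.2 r 29.9 mean [ 586.6 -221.6   44.6]
 [365. 212.] 163 ztop 0.0311 mid 462.5 -200.1 r 29.9 mean [ 461.9 -198.2   29.9]
 [349. 229.] 59 ztop 0.0459 mid 441.2 -79.1 r 23.1 mean [442.8 -84.7  44.6]
 [277. 236.] 64 ztop 0.0359 mid 580.7 70.9 r 25.1 mean [582.3  72.6  34.7]
 [207. 332.] 431 ztop 0.0310 mid 481.3 411.8 r 29.4 mean [480.8 412.6  29.8]
```

View pics/s6.png

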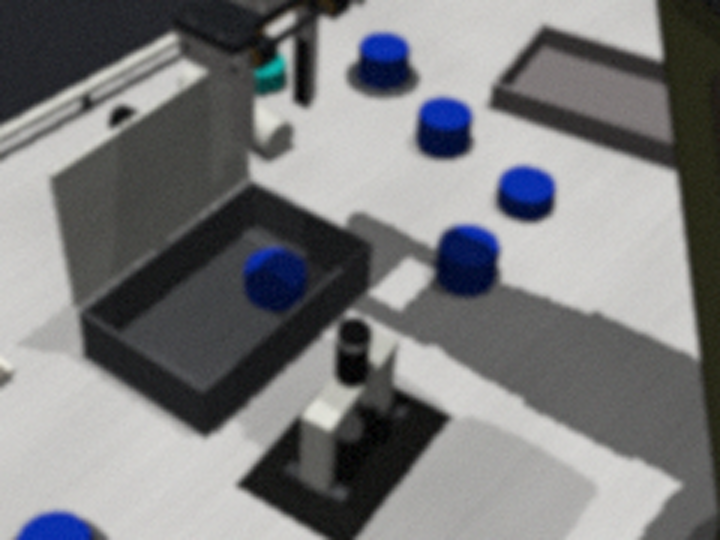

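Request:
{"fn": "play_rows", "kwargs": {"motion": [[[-0.09, 0.18, 0, 0, 0, 0, 0.6], [-0.18, 0.36, 0, 0, 0, 0, 0.6], [-0.27, 0.54, 0, 0, 0, 0, 0.6], [-0.36, 0.72, 0, 0, 0, 0, 0.6], [-0.44, 0.88, 0, 0, 0, 0, 0.6], [-0.48, 0.99, 0, 0, 0, 0, 0.6], [-0.48, 0.99, 0, 0, 0, 0, 0.6], [-0.48, 0.99, 0, 0, 0, 0, 0.6], [-0.48, 0.99, 0, 0, 0, 0, 0.6]]]}}

```text
time_s: 24.45
ee_pos: [0.461, -0.1792, 0.2165]
eef_rot: [-3.141, 0.001, 0.066]
force: [0.8, -0.1, 0.5]
grip_width: 0.0753
grip_force: 0.0
```

```bash
python3 plan.py .4636,-.2,.023;python3 -c "
from m import *
c=camera('side');w=cloud(c);blues(w,c['frame'])"
```

```text
now [ 0.461  -0.1792  0.2165] [-3.1408e+00  1.0000e-03  6.5700e-02] t 24.45 q [-0.44  0.18  1.68  0.    1.27  1.06]
.4636,-.2,.023 -> [0.0058 0.0845 0.7738] [-0.0001  0.0002  0.0001]
 [318. 166.] 110 ztop 0.0464 mid 715.5 -279.0 r 29.1 mean [ 717.2 -277.5   44.7]
 [338. 188.] 137 ztop 0.0459 mid 585.5 -221.9 r 29.0 mean [ 586.9 -221.5   44.7]
 [361. 209.] 49 ztop 0.0311 mid 477.7 -198.8 r 21.9 mean [ 477.4 -199.2   29.9]
 [346. 232.] 199 ztop 0.0460 mid 442.9 -69.6 r 29.0 mean [442.  -67.7  44.7]
 [281. 240.] 259 ztop 0.0359 mid 562.6 74.2 r 30.8 mean [562.8  76.2  34.7]
 [207. 332.] 432 ztop 0.0312 mid 481.9 412.2 r 29.5 mean [480.6 412.6  29.9]
```

Request:
{"fn": "play_rows", "kwargs": {"motion": [[[0.006, 0.0845, 0.08, 0, 0, 0, 0.65], [0.006, 0.0845, 0.2, 0, 0, 0, 0.65], [0.006, 0.0845, 0.36, 0, 0, 0, 0.65], [0.006, 0.0845, 0.52, 0, 0, 0, 0.65], [0.006, 0.0845, 0.65, 0, 0, 0, 0.65], [0.006, 0.0845, 0.73, 0, 0, 0, 0.65], [0.006, 0.0845, 0.772, 0, 0, 0, 0.65], [0.006, 0.0845, 0.772, 0, 0, 0, -1], [0.006, 0.0845, 0.772, 0, 0, 0, -1], [0.006, 0.0845, 0.772, 0, 0, 0, -1]]]}}

```text
time_s: 25.5
ee_pos: [0.4644, -0.2011, 0.0254]
eef_rot: [3.141, -0.002, 0.065]
force: [-0.3, 0.3, -1.1]
grip_width: 0.0599
grip_force: 15.0
```

Request:
{"fn": "play_rows", "kwargs": {"motion": [[[0, 0, 0, 0, 0, 0, -1], [0, 0, 0, 0, 0, 0, -1], [0, 0, 0, 0, 0, 0, -1], [0, 0, -0.08, 0, 0, 0, -1], [0, 0, -0.2, 0, 0, 0, -1], [0, 0, -0.36, 0, 0, 0, -1], [0, 0, -0.5, 0, 0, 0, -1], [0, 0, -0.6, 0, 0, 0, -1], [0, 0, -0.6, 0, 0, 0, -1], [0, 0, -0.6, 0, 0, 0, -1]]]}}

```text
time_s: 26.5
ee_pos: [0.4636, -0.2009, 0.174]
eef_rot: [3.141, -0.0, 0.065]
force: [0.9, -0.2, -1.0]
grip_width: 0.0596
grip_force: 15.0
```

```bash
python3 plan.py .51,-.02,.172 .5574,.184,.172 .5574,.184,.03
```

```text
now [ 0.4636 -0.2009  0.174 ] [ 3.1414e+00 -3.0000e-04  6.4900e-02] t 26.5 q [-0.48  0.25  1.71 -0.    1.18  1.02]
.51,-.02,.172 -> [ 0.232  -0.7101  0.0079] [ 0.     -0.0001 -0.    ]
.5574,.184,.172 -> [ 0.2422 -0.802  -0.    ] [0. 0. 0.]
.5574,.184,.03 -> [ 0.    -0.     0.568] [0. 0. 0.]
```

Request:
{"fn": "play_rows", "kwargs": {"motion": [[[0.04, -0.1, 0, 0, 0, 0, -1], [0.09, -0.26, 0, 0, 0, 0, -1], [0.15, -0.44, 0, 0, 0, 0, -1], [0.2, -0.6, 0, 0, 0, 0, -1], [0.232, -0.71, 0, 0, 0, 0, -1], [0.232, -0.71, 0, 0, 0, 0, -1]]]}}

```text
time_s: 27.1
ee_pos: [0.5099, -0.0172, 0.1725]
eef_rot: [-3.141, 0.003, 0.068]
force: [0.2, 0.1, -0.2]
grip_width: 0.0597
grip_force: 15.0
```

Request:
{"fn": "play_rows", "kwargs": {"motion": [[[0.06, -0.2, 0, 0, 0, 0, -1], [0.12, -0.4, 0, 0, 0, 0, -1], [0.18, -0.6, 0, 0, 0, 0, -1], [0.22, -0.74, 0, 0, 0, 0, -1], [0.24, -0.8, 0, 0, 0, 0, -1], [0.24, -0.8, 0, 0, 0, 0, -1], [0.24, -0.8, 0, 0, 0, 0, -1], [0.24, -0.8, 0, 0, 0, 0, -1], [0.24, -0.8, 0, 0, 0, 0, -1]]]}}

```text
time_s: 28.0
ee_pos: [0.5571, 0.182, 0.1742]
eef_rot: [3.141, 0.0, 0.063]
force: [-0.4, -0.2, -0.2]
grip_width: 0.0602
grip_force: 15.0
```

```bash
python3 plan.py .5574,.184,.0303;python3 -c "
from m import *
print(get_obs()['grip_width'])
c=camera('side');w=cloud(c);blues(w,c['frame'])"
```

```text
now [0.5571 0.182  0.1742] [3.1415e+00 1.0000e-04 6.3300e-02] t 28.0 q [ 0.25  0.42  1.47 -0.    1.24  1.76]
.5574,.184,.0303 -> [ 0.0018 -0.0079  0.5757] [ 0.      0.     -0.0003]
0.060208013802686054
 [318. 166.] 110 ztop 0.0466 mid 718.0 -277.7 r 28.6 mean [ 717.5 -277.4   44.9]
 [338. 188.] 135 ztop 0.0462 mid 587.3 -220.6 r 30.2 mean [ 586.7 -221.4   44.7]
 [346. 232.] 202 ztop 0.0459 mid 442.2 -67.1 r 29.6 mean [441.6 -67.2  44.7]
 [275. 236.] 46 ztop 0.0363 mid 583.1 76.9 r 21.2 mean [584.2  77.3  34.6]
 [207. 332.] 432 ztop 0.0312 mid 481.7 412.0 r 29.1 mean [480.7 412.7  30. ]
```

Request:
{"fn": "play_rows", "kwargs": {"motion": [[[0, -0.008, 0.14, 0, 0, 0, -1], [0, -0.008, 0.28, 0, 0, 0, -1], [0, -0.008, 0.39, 0, 0, 0, -1], [0, -0.008, 0.48, 0, 0, 0, -1], [0, -0.008, 0.54, 0, 0, 0, -1], [0, -0.008, 0.565, 0, 0, 0, -1], [0, -0.008, 0.577, 0, 0, 0, -1], [0, -0.008, 0.577, 0, 0, 0, -1], [0, -0.008, 0.577, 0, 0, 0, -1]]]}}

```text
time_s: 28.95
ee_pos: [0.5574, 0.1855, 0.0309]
eef_rot: [-3.141, -0.002, 0.065]
force: [-0.7, 0.4, -0.3]
grip_width: 0.0597
grip_force: 15.0
```

Request:
{"fn": "play_rows", "kwargs": {"motion": [[[0, 0, 0, 0, 0, 0, 0.5], [0, 0, 0, 0, 0, 0, 0.5], [0, 0, 0, 0, 0, 0, 0.5], [0, 0, 0, 0, 0, 0, 0.5], [0, 0, -0.08, 0, 0, 0, 0.5], [0, 0, -0.25, 0, 0, 0, 0.5], [0, 0, -0.42, 0, 0, 0, 0.5], [0, 0, -0.6, 0, 0, 0, 0.5], [0, 0, -0.75, 0, 0, 0, 0.5], [0, 0, -0.75, 0, 0, 0, 0.5]]]}}

```text
time_s: 29.95
ee_pos: [0.5585, 0.1858, 0.2232]
eef_rot: [-3.14, -0.009, 0.065]
force: [0.2, 0.3, -0.0]
grip_width: 0.0707
grip_force: 0.0
```

```bash
python3 plan.py .444,-.0685,.217 .444,-.0685,.028 .444,-.0685,.17 .46,-.28,.17 .436,-.426,.17 .436,-.426,.036;python3 -c "
from m import *
print(get_obs()['grip_width'])
c=camera('side');w=cloud(c);blues(w,c['frame'])"
```

```text
now [0.5585 0.1858 0.2232] [-3.1399 -0.0087  0.065 ] t 29.95 q [0.26 0.38 1.41 0.   1.34 1.76]
.444,-.0685,.217 -> [-0.5232  0.9855  0.0184] [-0.0003 -0.0014 -0.    ]
.444,-.0685,.028 -> [ 0.    -0.     0.756] [0. 0. 0.]
.444,-.0685,.17 -> [ 0.     0.    -0.568] [0. 0. 0.]
.46,-.28,.17 -> [0.0089 0.8484 0.    ] [0. 0. 0.]
.436,-.426,.17 -> [-0.1337  0.5765  0.    ] [0. 0. 0.]
.436,-.426,.036 -> [ 0.    -0.     0.536] [0. 0. 0.]
0.07065552853520614
 [318. 166.] 110 ztop 0.0467 mid 717.0 -279.1 r 29.0 mean [ 717.2 -277.5   44.7]
 [338. 188.] 135 ztop 0.0461 mid 588.5 -222.1 r 29.4 mean [ 586.9 -221.5   44.8]
 [346. 232.] 202 ztop 0.0460 mid 442.4 -68.5 r 29.4 mean [441.7 -67.5  44.6]
 [275. 237.] 67 ztop 0.0361 mid 577.3 78.8 r 24.3 mean [581.5  79.4  34.8]
 [251. 257.] 74 ztop 0.0364 mid 572.3 182.4 r 23.8 mean [575.7 183.   35.1]
 [207. 332.] 429 ztop 0.0312 mid 482.4 411.5 r 29.2 mean [480.7 412.7  30. ]
```

Request:
{"fn": "play_rows", "kwargs": {"motion": [[[-0.09, 0.17, 0, 0, 0, 0, 0.6], [-0.18, 0.34, 0, 0, 0, 0, 0.6], [-0.27, 0.51, 0, 0, 0, 0, 0.6], [-0.36, 0.68, 0, 0, 0, 0, 0.6], [-0.44, 0.83, 0, 0, 0, 0, 0.6], [-0.515, 0.984, 0, 0, 0, 0, 0.65], [-0.515, 0.984, 0, 0, 0, 0, 0.65], [-0.515, 0.984, 0, 0, 0, 0, 0.65], [-0.515, 0.984, 0, 0, 0, 0, 0.65]]]}}

```text
time_s: 30.9
ee_pos: [0.4445, -0.0677, 0.2168]
eef_rot: [-3.141, 0.001, 0.066]
force: [0.6, 1.3, -0.9]
grip_width: 0.0776
grip_force: 0.0
```

```bash
python3 plan.py .444,-.0685,.028;python3 -c "
from m import *
c=camera('side');w=cloud(c);blues(w,c['frame'])"
```

```text
now [ 0.4445 -0.0677  0.2168] [-3.1411e+00  1.0000e-03  6.5600e-02] t 30.9 q [-0.23  0.08  1.8   0.    1.26  1.27]
.444,-.0685,.028 -> [-0.0014  0.0034  0.7551] [-0.0001  0.0002  0.0001]
 [318. 166.] 112 ztop 0.0461 mid 718.6 -276.9 r 28.1 mean [ 716.9 -278.    44.6]
 [335. 188.] 74 ztop 0.0464 mid 594.6 -219.1 r 27.9 mean [ 595.9 -215.5   44.5]
 [341. 229.] 46 ztop 0.0460 mid 454.4 -68.9 r 24.9 mean [460.6 -70.5  44.6]
 [281. 240.] 256 ztop 0.0359 mid 564.3 75.5 r 31.1 mean [562.4  76.2  34.7]
 [255. 261.] 304 ztop 0.0362 mid 558.2 184.4 r 31.4 mean [556.3 186.6  34.8]
 [207. 332.] 432 ztop 0.0311 mid 481.9 412.0 r 29.3 mean [480.9 412.7  29.8]
```

Request:
{"fn": "play_rows", "kwargs": {"motion": [[[0, 0.003, 0.15, 0, 0, 0, 0.65], [0, 0.003, 0.3, 0, 0, 0, 0.65], [0, 0.003, 0.45, 0, 0, 0, 0.65], [0, 0.003, 0.58, 0, 0, 0, 0.65], [0, 0.003, 0.68, 0, 0, 0, 0.65], [0, 0.003, 0.74, 0, 0, 0, 0.65], [0, 0.003, 0.755, 0, 0, 0, 0.65], [0, 0.003, 0.755, 0, 0, 0, -1], [0, 0.003, 0.755, 0, 0, 0, -1], [0, 0.003, 0.755, 0, 0, 0, -1]]]}}

```text
time_s: 31.95
ee_pos: [0.445, -0.0691, 0.0295]
eef_rot: [3.141, -0.002, 0.065]
force: [1.5, -0.5, 1.1]
grip_width: 0.0594
grip_force: 15.0
```

Request:
{"fn": "play_rows", "kwargs": {"motion": [[[0, 0, 0, 0, 0, 0, -1], [0, 0, 0, 0, 0, 0, -1], [0, 0, 0, 0, 0, 0, -1], [0, 0, -0.08, 0, 0, 0, -1], [0, 0, -0.2, 0, 0, 0, -1], [0, 0, -0.36, 0, 0, 0, -1], [0, 0, -0.5, 0, 0, 0, -1], [0, 0, -0.57, 0, 0, 0, -1], [0, 0, -0.57, 0, 0, 0, -1]]]}}

```text
time_s: 32.85
ee_pos: [0.4453, -0.0694, 0.1735]
eef_rot: [3.14, -0.004, 0.065]
force: [-0.1, 0.1, -2.2]
grip_width: 0.0597
grip_force: 15.0
```

```bash
python3 -c "
from m import *
print(get_obs()['grip_width'])
d=np.load('side0.npz');w=d['w'];p=w.reshape(-1,3)
q=p[(abs(p[:,0]-.49)<.15)&(abs(p[:,1]+.415)<.11)&(p[:,2]>.028)&(p[:,2]<.042)]
print(len(q),q.min(0),q.max(0))"; python3 plan.py .46,-.28,.17 .436,-.426,.17 .436,-.426,.036
```

```text
0.05969287704200408
315 [ 0.3862934  -0.49978178  0.02811015] [ 0.62295419 -0.31480354  0.03882445]
now [ 0.4453 -0.0694  0.1735] [ 3.1402 -0.0045  0.0649] t 32.85 q [-0.24  0.13  1.85 -0.    1.15  1.27]
.46,-.28,.17 -> [0.0039 0.8442 0.0153] [ 0.0002 -0.0007 -0.    ]
.436,-.426,.17 -> [-0.1337  0.5765  0.    ] [0. 0. 0.]
.436,-.426,.036 -> [ 0.    -0.     0.536] [0. 0. 0.]
```

Request:
{"fn": "play_rows", "kwargs": {"motion": [[[0, 0.1, 0, 0, 0, 0, -1], [0, 0.25, 0, 0, 0, 0, -1], [0, 0.43, 0, 0, 0, 0, -1], [0, 0.6, 0, 0, 0, 0, -1], [0, 0.76, 0, 0, 0, 0, -1], [0, 0.84, 0, 0, 0, 0, -1], [0, 0.84, 0, 0, 0, 0, -1]]]}}

```text
time_s: 33.55
ee_pos: [0.4573, -0.2806, 0.1693]
eef_rot: [-3.14, 0.002, 0.062]
force: [0.4, -0.4, -1.7]
grip_width: 0.0595
grip_force: 15.0
```

Request:
{"fn": "play_rows", "kwargs": {"motion": [[[-0.03, 0.12, 0, 0, 0, 0, -1], [-0.07, 0.28, 0, 0, 0, 0, -1], [-0.11, 0.44, 0, 0, 0, 0, -1], [-0.134, 0.55, 0, 0, 0, 0, -1], [-0.134, 0.577, 0, 0, 0, 0, -1], [-0.134, 0.577, 0, 0, 0, 0, -1], [-0.134, 0.577, 0, 0, 0, 0, -1]]]}}

```text
time_s: 34.25
ee_pos: [0.4344, -0.4234, 0.1706]
eef_rot: [-3.141, 0.001, 0.066]
force: [0.1, -0.3, -0.9]
grip_width: 0.06
grip_force: 15.0
```

```bash
python3 plan.py .436,-.426,.0347;python3 -c "
from m import *
print(get_obs()['grip_width'])
c=camera('side');w=cloud(c);blues(w,c['frame'])"
```

```text
now [ 0.4344 -0.4234  0.1706] [-3.1406e+00  6.0000e-04  6.6000e-02] t 34.25 q [-0.83  0.47  1.41  0.    1.26  0.67]
.436,-.426,.0347 -> [0.0062 0.0115 0.5437] [-0.0002  0.0001  0.0002]
0.0599562389943734
 [318. 166.] 110 ztop 0.0462 mid 717.2 -278.7 r 27.7 mean [ 717.  -277.5   44.8]
 [338. 188.] 135 ztop 0.0463 mid 589.1 -223.0 r 28.6 mean [ 586.3 -221.5   44.9]
 [281. 240.] 260 ztop 0.0361 mid 563.9 77.2 r 31.2 mean [562.6  76.1  34.8]
 [255. 261.] 303 ztop 0.0359 mid 557.8 185.3 r 30.1 mean [556.3 186.5  34.6]
 [207. 332.] 433 ztop 0.0312 mid 481.6 412.2 r 29.6 mean [480.8 412.6  29.9]
```

Request:
{"fn": "play_rows", "kwargs": {"motion": [[[0.006, 0.01, 0.12, 0, 0, 0, -1], [0.006, 0.01, 0.26, 0, 0, 0, -1], [0.006, 0.01, 0.38, 0, 0, 0, -1], [0.006, 0.01, 0.46, 0, 0, 0, -1], [0.006, 0.01, 0.52, 0, 0, 0, -1], [0.006, 0.01, 0.543, 0, 0, 0, -1], [0.006, 0.01, 0.543, 0, 0, 0, -1], [0.006, 0.01, 0.543, 0, 0, 0, -1]]]}}

```text
time_s: 35.1
ee_pos: [0.4362, -0.4275, 0.0365]
eef_rot: [3.14, -0.001, 0.065]
force: [0.8, 0.5, -1.1]
grip_width: 0.0597
grip_force: 15.0
```

Request:
{"fn": "play_rows", "kwargs": {"motion": [[[0, 0, 0, 0, 0, 0, 0.5], [0, 0, 0, 0, 0, 0, 0.5], [0, 0, 0, 0, 0, 0, 0.5], [0, 0, 0, 0, 0, 0, 0.5], [0, 0, -0.08, 0, 0, 0, 0.5], [0, 0, -0.25, 0, 0, 0, 0.5], [0, 0, -0.42, 0, 0, 0, 0.5], [0, 0, -0.6, 0, 0, 0, 0.5], [0, 0, -0.7, 0, 0, 0, 0.5], [0, 0, -0.7, 0, 0, 0, 0.5]]]}}

```text
time_s: 36.1
ee_pos: [0.4365, -0.4282, 0.2148]
eef_rot: [3.136, -0.004, 0.065]
force: [0.1, 0.1, -1.2]
grip_width: 0.0706
grip_force: 0.0
```

```bash
python3 plan.py .589,-.2245,.2 .589,-.2245,.028;python3 -c "
from m import *
print(get_obs()['grip_width'])
c=camera('side');w=cloud(c);blues(w,c['frame'])"
```

```text
now [ 0.4365 -0.4282  0.2148] [ 3.1363 -0.0042  0.0649] t 36.1 q [-0.84  0.44  1.35 -0.    1.34  0.67]
.589,-.2245,.2 -> [ 0.6614 -0.7737  0.0578] [ 0.0008 -0.0007 -0.    ]
.589,-.2245,.028 -> [ 0.    -0.     0.688] [0. 0. 0.]
0.07058727785178577
 [318. 166.] 112 ztop 0.0465 mid 720.2 -278.0 r 30.2 mean [ 717.2 -277.4   45. ]
 [338. 188.] 138 ztop 0.0466 mid 588.2 -223.7 r 29.2 mean [ 586.5 -221.6   45.1]
 [281. 240.] 259 ztop 0.0362 mid 562.6 76.1 r 31.5 mean [562.6  76.   34.8]
 [255. 261.] 300 ztop 0.0361 mid 556.8 186.3 r 30.8 mean [556.1 186.6  34.9]
 [207. 332.] 431 ztop 0.0312 mid 481.6 412.3 r 29.4 mean [480.8 412.7  29.9]
```

Request:
{"fn": "play_rows", "kwargs": {"motion": [[[0.13, -0.15, 0, 0, 0, 0, 0.6], [0.26, -0.3, 0, 0, 0, 0, 0.6], [0.39, -0.45, 0, 0, 0, 0, 0.6], [0.52, -0.6, 0, 0, 0, 0, 0.6], [0.62, -0.72, 0, 0, 0, 0, 0.65], [0.66, -0.774, 0, 0, 0, 0, 0.65], [0.66, -0.774, 0, 0, 0, 0, 0.65], [0.66, -0.774, 0, 0, 0, 0, 0.65], [0.66, -0.774, 0, 0, 0, 0, 0.65]]]}}

```text
time_s: 37.05
ee_pos: [0.5869, -0.2249, 0.2101]
eef_rot: [-3.141, 0.001, 0.063]
force: [-0.4, -0.0, -0.5]
grip_width: 0.0778
grip_force: 0.0
```

```bash
python3 plan.py .589,-.2245,.028;python3 -c "
from m import *
c=camera('side');w=cloud(c);blues(w,c['frame'])"
```

```text
now [ 0.5869 -0.2249  0.2101] [-3.1415e+00  6.0000e-04  6.3300e-02] t 37.05 q [-0.42  0.49  1.3  -0.    1.36  1.08]
.589,-.2245,.028 -> [ 0.0088 -0.0008  0.7283] [-0.      0.0001 -0.0003]
 [318. 166.] 111 ztop 0.0468 mid 720.6 -277.5 r 29.4 mean [ 717.  -277.2   45. ]
 [281. 240.] 260 ztop 0.0361 mid 564.4 75.0 r 31.0 mean [562.5  76.1  34.8]
 [255. 261.] 301 ztop 0.0362 mid 557.0 186.3 r 29.5 mean [556.  186.6  34.9]
 [207. 332.] 431 ztop 0.0310 mid 482.2 412.1 r 29.5 mean [480.8 412.5  29.8]
```

Request:
{"fn": "play_rows", "kwargs": {"motion": [[[0.008, 0, 0.15, 0, 0, 0, 0.65], [0.008, 0, 0.3, 0, 0, 0, 0.65], [0.008, 0, 0.45, 0, 0, 0, 0.65], [0.008, 0, 0.58, 0, 0, 0, 0.65], [0.008, 0, 0.67, 0, 0, 0, 0.65], [0.008, 0, 0.71, 0, 0, 0, 0.65], [0.008, 0, 0.728, 0, 0, 0, 0.65], [0.008, 0, 0.728, 0, 0, 0, -1], [0.008, 0, 0.728, 0, 0, 0, -1], [0.008, 0, 0.728, 0, 0, 0, -1]]]}}

```text
time_s: 38.1
ee_pos: [0.5903, -0.2237, 0.0298]
eef_rot: [3.141, -0.002, 0.065]
force: [-0.7, -1.1, 3.4]
grip_width: 0.0599
grip_force: 15.0
```

Request:
{"fn": "play_rows", "kwargs": {"motion": [[[0, 0, 0, 0, 0, 0, -1], [0, 0, 0, 0, 0, 0, -1], [0, 0, 0, 0, 0, 0, -1], [0, 0, -0.08, 0, 0, 0, -1], [0, 0, -0.2, 0, 0, 0, -1], [0, 0, -0.36, 0, 0, 0, -1], [0, 0, -0.5, 0, 0, 0, -1], [0, 0, -0.57, 0, 0, 0, -1], [0, 0, -0.57, 0, 0, 0, -1]]]}}

```text
time_s: 39.0
ee_pos: [0.5907, -0.2236, 0.174]
eef_rot: [3.139, -0.004, 0.065]
force: [0.4, -0.1, -1.6]
grip_width: 0.0597
grip_force: 15.0
```

```bash
python3 plan.py .543,-.403,.17 .543,-.403,.0347; python3 -c "
from m import *
print(get_obs()['grip_width'],get_obs()['force'])
c=camera('side');w=cloud(c);blues(w,c['frame'])"
```

```text
now [ 0.5907 -0.2236  0.174 ] [ 3.1393 -0.0045  0.065 ] t 39.0 q [-0.42  0.52  1.33  0.    1.28  1.09]
.543,-.403,.17 -> [-0.2369  0.7035  0.0166] [ 0.0004 -0.0007  0.    ]
.543,-.403,.0347 -> [ 0.     -0.      0.5412] [0. 0. 0.]
0.05965960528930789 [ 0.42030377 -0.12045609 -1.60123043]
 [318. 166.] 113 ztop 0.0465 mid 719.1 -278.6 r 30.1 mean [ 717.1 -277.9   44.6]
 [281. 240.] 260 ztop 0.0361 mid 563.5 76.3 r 31.5 mean [562.5  76.2  34.8]
 [255. 261.] 303 ztop 0.0362 mid 557.1 185.7 r 31.2 mean [556.  186.7  34.9]
 [207. 332.] 431 ztop 0.0313 mid 481.9 412.0 r 29.3 mean [480.9 412.6  29.9]
```

Request:
{"fn": "play_rows", "kwargs": {"motion": [[[-0.03, 0.1, 0, 0, 0, 0, -1], [-0.08, 0.25, 0, 0, 0, 0, -1], [-0.14, 0.42, 0, 0, 0, 0, -1], [-0.19, 0.57, 0, 0, 0, 0, -1], [-0.23, 0.68, 0, 0, 0, 0, -1], [-0.235, 0.703, 0, 0, 0, 0, -1], [-0.235, 0.703, 0, 0, 0, 0, -1], [-0.235, 0.703, 0, 0, 0, 0, -1]]]}}

```text
time_s: 39.85
ee_pos: [0.5428, -0.4013, 0.17]
eef_rot: [-3.14, 0.001, 0.066]
force: [0.1, 0.0, -0.8]
grip_width: 0.0601
grip_force: 15.0
```

```bash
python3 plan.py .543,-.403,.0347; python3 -c "
from m import *
c=camera('top');w=cloud(c);blues(w,c['frame'])"
```

```text
now [ 0.5428 -0.4013  0.17  ] [-3.1404e+00  1.0000e-03  6.5700e-02] t 39.85 q [-0.69  0.63  1.18  0.    1.34  0.81]
.543,-.403,.0347 -> [0.0009 0.0074 0.541 ] [-0.0002  0.0002  0.0001]
 [383. 173.] 314 ztop 0.0466 mid 721.7 -281.8 r 29.0 mean [ 721.  -281.5   44.9]
 [262. 226.] 311 ztop 0.0367 mid 564.7 73.6 r 29.0 mean [564.7  73.6  35. ]
 [225. 229.] 307 ztop 0.0366 mid 558.4 184.2 r 28.9 mean [558.3 183.8  34.7]
 [149. 254.] 304 ztop 0.0315 mid 484.7 409.7 r 29.2 mean [484.3 409.4  29.6]
```

Both recess lenses are well placed. Next I lower the last lens into the tray.

Request:
{"fn": "play_rows", "kwargs": {"motion": [[[0, 0.005, 0.12, 0, 0, 0, -1], [0, 0.005, 0.26, 0, 0, 0, -1], [0, 0.005, 0.38, 0, 0, 0, -1], [0, 0.005, 0.46, 0, 0, 0, -1], [0, 0.005, 0.52, 0, 0, 0, -1], [0, 0.005, 0.542, 0, 0, 0, -1], [0, 0.005, 0.542, 0, 0, 0, -1], [0, 0.005, 0.542, 0, 0, 0, -1]]]}}

```text
time_s: 40.7
ee_pos: [0.5432, -0.4038, 0.0364]
eef_rot: [3.14, -0.001, 0.065]
force: [-0.3, 0.3, -0.6]
grip_width: 0.0599
grip_force: 15.0
```

Request:
{"fn": "play_rows", "kwargs": {"motion": [[[0, 0, 0, 0, 0, 0, 0.5], [0, 0, 0, 0, 0, 0, 0.5], [0, 0, 0, 0, 0, 0, 0.5], [0, 0, 0, 0, 0, 0, 0.5], [0, 0, -0.08, 0, 0, 0, 0.5], [0, 0, -0.25, 0, 0, 0, 0.5], [0, 0, -0.42, 0, 0, 0, 0.5], [0, 0, -0.6, 0, 0, 0, 0.5], [0, 0, -0.8, 0, 0, 0, 0.2], [0, 0, -0.8, 0, 0, 0, 0.2]]]}}

```text
time_s: 41.7
ee_pos: [0.544, -0.4049, 0.2437]
eef_rot: [3.133, -0.009, 0.065]
force: [0.4, -0.6, -0.2]
grip_width: 0.0585
grip_force: 0.0
```

Request:
{"fn": "play_rows", "kwargs": {"motion": [[[0, -0.2, -0.1, 0, 0, 0, 0.2], [0, -0.4, -0.2, 0, 0, 0, 0.2], [0, -0.6, -0.3, 0, 0, 0, 0.2], [0, -0.8, -0.3, 0, 0, 0, 0.2], [0, -1, -0.3, 0, 0, 0, 0.2], [0, -1, -0.3, 0, 0, 0, 0.2]]]}}

```text
time_s: 42.3
ee_pos: [0.5261, -0.1508, 0.3111]
eef_rot: [3.142, -0.001, 0.068]
force: [0.7, 0.2, 0.1]
grip_width: 0.0567
grip_force: 0.0
```

```bash
python3 plan.py .62,.1,.31 .691,.1383,.31 .691,.1383,.1806; python3 -c "
from m import *
c=camera('top');w=cloud(c);blues(w,c['frame']);save('t7.png',c['frame'])
reg(w,'knob',200,300,100,210,.15,.20)
reg(w,'tray',388,468,200,300,.025,.039)"; python3 flap.py
```

```text
now [ 0.5261 -0.1508  0.3111] [ 3.1416e+00 -1.2000e-03  6.7700e-02] t 42.3 q [-0.35  0.24  1.39  0.    1.5   1.16]
.62,.1,.31 -> [ 0.4426 -0.9755  0.0048] [ 0.     -0.0002  0.0004]
.691,.1383,.31 -> [ 0.2934 -0.1344 -0.    ] [0. 0. 0.]
.691,.1383,.1806 -> [ 0.     -0.      0.5176] [0. 0. 0.]
 [383. 173.] 309 ztop 0.0468 mid 721.9 -281.6 r 28.8 mean [ 721.9 -281.7   45. ]
 [262. 226.] 310 ztop 0.0366 mid 564.8 73.7 r 29.1 mean [564.9  73.6  34.8]
 [225. 229.] 307 ztop 0.0363 mid 558.6 184.1 r 28.9 mean [557.9 183.9  34.6]
 [427. 234.] 307 ztop 0.0516 mid 543.7 -402.9 r 28.6 mean [ 543.5 -403.4   49.9]
 [149. 254.] 302 ztop 0.0318 mid 484.3 409.7 r 29.0 mean [484.4 409.9  29.9]
 [436. 271.] 314 ztop 0.0519 mid 436.0 -427.8 r 29.0 mean [ 436.1 -427.    50.1]
knob 390 rect [675.6 127.9] [ 51.6 221.4] 3.8 mean [661.7 127.1 178. ] z [0.1523 0.1816 0.1959]
tray 533 rect [ 489.7 -415.1] [240.7 152.3] 11.3 mean [ 479.3 -433.1   32.8] z [0.0266 0.0333 0.0377]
0.08 344 [0.075 0.077 0.08 ]
0.1 364 [0.076 0.079 0.081]
0.12 354 [0.077 0.08  0.082]
0.14 378 [0.078 0.081 0.083]
0.16 382 [0.08  0.082 0.085]
0.18 409 [0.081 0.084 0.086]
0.2 457 [0.083 0.085 0.089]
0.22 50 [0.083 0.086 0.089]
side [318. 166.] 111 ztop 0.0464 mid 718.7 -279.3 r 28.8 mean [ 716.9 -277.1   44.9]
side [381. 169.] 154 ztop 0.0504 mid 540.0 -403.6 r 31.0 mean [ 541.2 -402.2   49.3]
side [281. 240.] 259 ztop 0.0365 mid 563.3 75.0 r 30.9 mean [562.4  76.3  35. ]
side [255. 261.] 305 ztop 0.0361 mid 556.4 185.2 r 30.3 mean [556.3 186.7  34.8]
side [207. 332.] 428 ztop 0.0312 mid 482.3 412.0 r 29.5 mean [480.7 412.6  29.9]
```

View pics/t7.png

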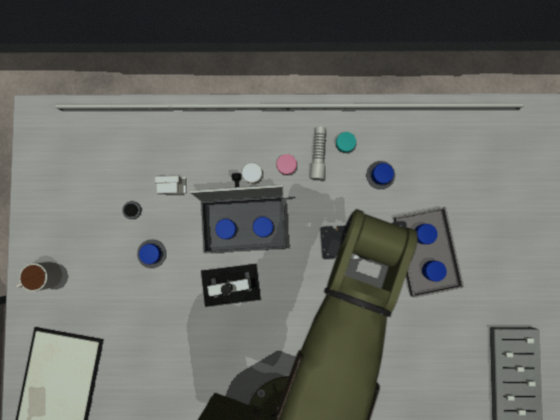

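All four lenses stand in their boxes: (225,229) and (262,226) in the recess, (427,234) and (436,271) in the tray. The gauge is on its mat at (228,288), and the knob is at (236,178). Next I shut the flap.

Request:
{"fn": "play_rows", "kwargs": {"motion": [[[0.09, -0.19, 0, 0, 0, 0, 0.2], [0.18, -0.38, 0, 0, 0, 0, 0.2], [0.27, -0.57, 0, 0, 0, 0, 0.2], [0.36, -0.76, 0, 0, 0, 0, 0.2], [0.4426, -0.975, 0, 0, 0, 0, 0.2], [0.4426, -0.975, 0, 0, 0, 0, 0.2], [0.4426, -0.975, 0, 0, 0, 0, 0.2]]]}}

```text
time_s: 43.1
ee_pos: [0.6217, 0.0968, 0.3091]
eef_rot: [3.141, 0.002, 0.067]
force: [0.8, -0.7, -1.2]
grip_width: 0.0566
grip_force: 0.0
```

Request:
{"fn": "play_rows", "kwargs": {"motion": [[[0.1, -0.04, 0, 0, 0, 0, 0.2], [0.2, -0.09, 0, 0, 0, 0, 0.2], [0.295, -0.134, 0, 0, 0, 0, 0.2], [0.295, -0.134, 0, 0, 0, 0, 0.2], [0.295, -0.134, 0, 0, 0, 0, 0.2], [0.295, -0.134, 0, 0, 0, 0, 0.2]]]}}

```text
time_s: 43.7
ee_pos: [0.6922, 0.1325, 0.3109]
eef_rot: [3.141, -0.0, 0.063]
force: [-0.7, 0.0, 0.7]
grip_width: 0.0565
grip_force: 0.0
```

```bash
python3 plan.py .692,.1383,.1806
```

```text
now [0.6922 0.1325 0.3109] [ 3.1414e+00 -4.0000e-04  6.3400e-02] t 43.7 q [ 0.14  0.64  0.83 -0.    1.67  1.64]
.692,.1383,.1806 -> [ 0.0006 -0.0231  0.5212] [ 0.     -0.0001 -0.0003]
```

Request:
{"fn": "play_rows", "kwargs": {"motion": [[[0, -0.023, 0.12, 0, 0, 0, 0.2], [0, -0.023, 0.26, 0, 0, 0, 0.2], [0, -0.023, 0.4, 0, 0, 0, 0.2], [0, -0.023, 0.49, 0, 0, 0, 0.2], [0, -0.023, 0.52, 0, 0, 0, 0.2], [0, -0.023, 0.52, 0, 0, 0, 0.2], [0, -0.023, 0.52, 0, 0, 0, -1], [0, -0.023, 0.52, 0, 0, 0, -1], [0, -0.023, 0.52, 0, 0, 0, -1], [0, -0.023, 0.52, 0, 0, 0, -1]]], "grip_force": 30}}

```text
time_s: 44.7
ee_pos: [0.6924, 0.1386, 0.1813]
eef_rot: [3.139, -0.001, 0.064]
force: [0.7, -23.8, 2.5]
grip_width: 0.0282
grip_force: 11.6
```

Request:
{"fn": "play_rows", "kwargs": {"motion": [[[0, 0, 0, 0, 0, 0, -1], [0, 0, 0, 0, 0, 0, -1], [0, 0, 0, 0, 0, 0, -1], [0, 0, 0, 0, 0, 0, -1], [0, 0, 0, 0, 0, 0, -1]]]}}

```text
time_s: 45.2
ee_pos: [0.6926, 0.1381, 0.1813]
eef_rot: [3.139, -0.001, 0.064]
force: [0.4, -11.0, 2.4]
grip_width: 0.0271
grip_force: 30.0
```

```bash
python3 -c "
from m import *
o=get_obs();print(o['grip_width'],o['grip_force'],o['force'],o['ee_pos'])"
```

```text
0.02705547399415281 30.000782757997513 [  0.42541445 -10.97834393   2.38146385] [0.69256246 0.1380648  0.18125857]
```

Request:
{"fn": "play_rows", "kwargs": {"motion": [[[-0.03, 0.004, -0.011, 0, 0, 0, -1], [-0.058, 0.004, -0.019, 0, 0, 0, -1], [-0.127, 0.004, -0.033, 0, 0, 0, -1], [-0.171, 0.004, -0.036, 0, 0, 0, -1], [-0.215, 0.004, -0.036, 0, 0, 0, -1], [-0.26, 0.004, -0.031, 0, 0, 0, -1], [-0.303, 0.004, -0.024, 0, 0, 0, -1], [-0.387, 0.004, 0.003, 0, 0, 0, -1], [-0.465, 0.004, 0.044, 0, 0, 0, -1], [-0.465, 0.004, 0.044, 0, 0, 0, -1]]]}}

```text
time_s: 46.2
ee_pos: [0.5742, 0.1304, 0.1695]
eef_rot: [3.14, 0.002, 0.065]
force: [-3.7, -8.8, 3.8]
grip_width: 0.0269
grip_force: 30.0
```

```bash
python3 -c "
from m import *
o=get_obs();print(o['grip_width'],o['grip_force'],o['force'],o['ee_pos'])
c=camera('side');w=cloud(c);p=w.reshape(-1,3)
R=np.array([[np.cos(.065),np.sin(.065)],[-np.sin(.065),np.cos(.065)]])
l=(p[:,:2]-[.569,.1295])@R.T
q=(abs(l[:,1])<.11)&(abs(l[:,0])<.12)
for z in np.arange(.08,.16,.02):
    m=q&(abs(p[:,2]-z)<.005); print(round(z,3),m.sum(),np.percentile(l[m,0],[5,50,95]).round(3) if m.any() else '')"; python3 plan.py .524,.1271,.1013
```

```text
0.026926071000669797 30.000709109008312 [-3.69599386 -8.82169852  3.81544386] [0.57419655 0.13041312 0.16952391]
0.08 70 [0.055 0.06  0.066]
0.1 93 [0.03  0.034 0.041]
0.12 90 [0.005 0.01  0.015]
0.14 103 [-0.022 -0.016 -0.011]
now [0.5751 0.1305 0.17  ] [3.1398e+00 8.0000e-04 6.4700e-02] t 46.25 q [ 0.16  0.44  1.47 -0.    1.24  1.67]
.524,.1271,.1013 -> [-2.045e-01 -2.000e-04  2.752e-01] [ 0.0003  0.0001 -0.    ]
```

Request:
{"fn": "play_rows", "kwargs": {"motion": [[[-0.035, 0.002, 0.027, 0, 0, 0, -1], [-0.068, 0.002, 0.054, 0, 0, 0, -1], [-0.1, 0.002, 0.086, 0, 0, 0, -1], [-0.128, 0.002, 0.119, 0, 0, 0, -1], [-0.153, 0.002, 0.155, 0, 0, 0, -1], [-0.175, 0.002, 0.193, 0, 0, 0, -1], [-0.193, 0.002, 0.234, 0, 0, 0, -1], [-0.207, 0.002, 0.275, 0, 0, 0, -1], [-0.207, 0.002, 0.279, 0, 0, 0, -1], [-0.207, 0.002, 0.279, 0, 0, 0, -1]]]}}

```text
time_s: 47.25
ee_pos: [0.5247, 0.1272, 0.101]
eef_rot: [3.141, -0.001, 0.065]
force: [-5.1, -6.5, 11.6]
grip_width: 0.0269
grip_force: 30.0
```

```bash
python3 -c "
from m import *
o=get_obs();print(o['grip_width'],o['grip_force'],o['force'],o['ee_pos'])
c=camera('side');w=cloud(c);p=w.reshape(-1,3)
R=np.array([[np.cos(.065),np.sin(.065)],[-np.sin(.065),np.cos(.065)]])
l=(p[:,:2]-[.569,.1295])@R.T
for x in np.arange(-.07,.08,.02):
    m=(abs(l[:,1]-.09)<.02)&(abs(l[:,0]-x)<.006)&(p[:,2]>.03); print(round(x,3),m.sum(),np.median(p[m,2]).round(4))"
```

```text
0.0269019230602423 30.002149790525436 [-5.09609915 -6.54381422 11.56192865] [0.52469966 0.12721745 0.10103301]
-0.07 219 0.0656
-0.05 115 0.1845
-0.03 116 0.1857
-0.01 72 0.0681
0.01 52 0.0666
0.03 45 0.0663
0.05 40 0.0659
0.07 42 0.0667
```

Request:
{"fn": "play_rows", "kwargs": {"motion": [[[0, 0, 0.004, 0, 0, 0, -1], [0, 0, 0.004, 0, 0, 0, -1], [0, 0, 0.002, 0, 0, 0, 0.3], [0, 0, 0, 0, 0, 0, 0.3], [0, 0, 0, 0, 0, 0, 0.3], [0, 0, 0, 0, 0, 0, 0.3], [0, 0, 0, 0, 0, 0, 0.3], [0, 0, -0.1, 0, 0, 0, 0.3], [0, 0, -0.3, 0, 0, 0, 0.3], [0, 0, -0.5, 0, 0, 0, 0.3]]]}}

```text
time_s: 48.3
ee_pos: [0.5239, 0.1276, 0.2258]
eef_rot: [3.141, 0.002, 0.065]
force: [1.4, 0.8, 0.1]
grip_width: 0.0612
grip_force: 0.0
```

Request:
{"fn": "play_rows", "kwargs": {"motion": [[[0, 0.1, -0.1, 0, 0, 0, 0.3], [-0.1, 0.3, -0.2, 0, 0, 0, 0.3], [-0.2, 0.5, -0.2, 0, 0, 0, 0.3], [-0.25, 0.7, -0.2, 0, 0, 0, 0.3], [-0.3, 0.9, -0.2, 0, 0, 0, 0.3], [-0.3, 1, -0.2, 0, 0, 0, 0.3], [-0.3, 1, -0.2, 0, 0, 0, 0.3], [-0.3, 1, -0.2, 0, 0, 0, 0.3]]]}}

```text
time_s: 49.1
ee_pos: [0.4657, -0.1271, 0.2745]
eef_rot: [-3.141, 0.0, 0.063]
force: [0.5, -0.8, 0.4]
grip_width: 0.0611
grip_force: 0.0
```

```bash
python3 -c "
from m import *
c=camera('top');w=cloud(c);blues(w,c['frame']);save('t8.png',c['frame'])
reg(w,'flap',192,295,188,260,.05,.078)
p=w[188:260,192:295].reshape(-1,3)
q=p[(p[:,2]>.055)&(p[:,2]<.08)];A=np.c_[q[:,:2],np.ones(len(q))];print('flap slope',np.linalg.lstsq(A,q[:,2],rcond=None)[0].round(4))
d=np.load('top0.npz');p=d['w'][188:260,192:295].reshape(-1,3)
q=p[(p[:,2]>.055)&(p[:,2]<.08)];A=np.c_[q[:,:2],np.ones(len(q))];print('initial slope',np.linalg.lstsq(A,q[:,2],rcond=None)[0].round(4))
reg(w,'gaugetop',215,250,272,300,.12,.17)
reg(w,'torch',305,330,120,185,.015,.08);reg(w,'clip',150,190,170,198,.015,.08)
c=camera('side');save('s8.png',c['frame'])"
```

```text
[383. 173.] 304 ztop 0.0467 mid 721.8 -281.6 r 28.5 mean [ 721.5 -281.1   45. ]
 [427. 234.] 305 ztop 0.0523 mid 543.3 -402.8 r 28.4 mean [ 543.3 -402.9   50.5]
 [149. 254.] 299 ztop 0.0314 mid 483.5 410.5 r 29.6 mean [484.1 409.4  29.8]
 [436. 271.] 305 ztop 0.0517 mid 436.0 -427.8 r 28.8 mean [ 436.3 -427.3   49.9]
flap 4241 rect [569.7 128.5] [150.2 240.2] 3.6 mean [570.  128.1  66. ] z [0.0617 0.066  0.0702]
flap slope [0.0008 0.0001 0.0655]
initial slope [-0.0001 -0.0016  0.0663]
gaugetop 97 rect [393.5 166.7] [26.3 26.9] 0.7 mean [393.3 166.1 143. ] z [0.1372 0.1439 0.1479]
torch 629 rect [783.9 -94.8] [ 43.3 155.4] 85.1 mean [777.3 -92.6  35.6] z [0.0253 0.0357 0.0447]
clip 393 rect [688.  352.5] [49.2 71.5] 2.2 mean [688.9 351.   53.8] z [0.047  0.0547 0.0603]
```

View pics/s8.png

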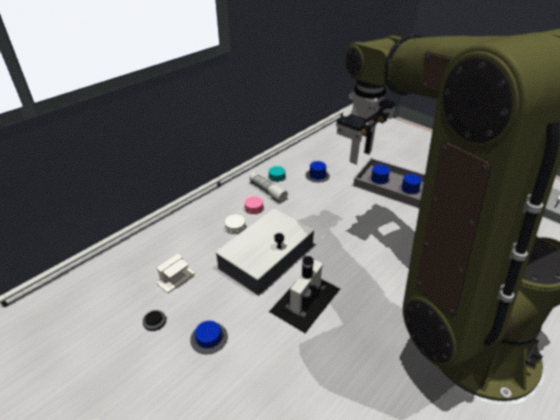

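The flap at (265,250) is shut, with slope below 0.002 rad. The gauge stands on its mat at (307,285), the tray holds both tall lenses at (380,173) and (411,183), and the torch and clip have not moved. I am handing in.

```bash
python3 -c "
from station import workorder
print(workorder.hand_in())"
```

```text
the job is handed in; nothing more can be done
None
```

Job handed in (no verdict was returned): the gauged lamp takes the short 30 mm lens, so both short spares are in the recess with the flap shut, both tall spares are in the tray, the gauge is back on its mat, the cue button was not touched, and the torch and headset clip have not moved.

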